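# Clear the hot field and lay stone slabs to warm

### The arm

A 6-joint arm with a two-finger parallel gripper is mounted at the origin on the work surface. World frame = base frame: x ahead of the robot, y to its left, z up, the work surface at z = 0. Lengths are in m, angles in rad, forces in N, time in s.
With the tool pointing down it reaches from about 0.325 to 0.875 m from the base axis. Payload 4.4 kg.
Tool frame: the origin (TCP) lies on the centre line of the jaws, within the pads' length; the fingertips stand 19 mm ahead of it and the grasp point (between the pads) is the TCP; z points along the fingers, y is the line along which they close (so a half turn about z gives the same grasp; the last joint's range is limited). The gripper opens to 85 mm and grips with 20 to 120 N. Pads are 22 mm wide; open, the fingers measure 114 mm over their backs; the gripper's body (76 mm by 85 mm) begins 54 mm behind the grasp point. The pads swing forward as they close: fully open they stand 13 mm farther back than shut.
Start: joints at [-1.496, 0.207, 1.542, -0, 1.393, -0.15], TCP at [0.129, -0.56, 0.23] pointing down, gripper open.
Joint ranges: [-2.73, 2.73], [-0.86, 2.22], [0.23, 2.46], [-1.11, 4.25], [0.08, 2.63], [-2.82, 2.82]. Speed limits (rad/s): [2.79, 2.79, 3.14, 3.14, 3.14, 3.14].

### API

Orientations are given as a unit quaternion [x, y, z, w].
In Python, from bench import sensors, grab_frame, ticket gives the robot as it stands.
- The arm moves only by the shell command python3 -m jog 'ROWS' [FORCE]. ROWS is JSON, a list of rows, each an object of numbers: "claw": the opening, from 0 (shut) to 1 (fully open); "tx", "ty", "tz": the shift along the tool's x, y, z as a fraction of full scale; "yaw": the turn about the tool's z as a fraction of full scale. A call has 1 to 10 rows; each row is the pose to reach, as a shift and turn from the pose commanded when the call began, along the tool's axes at that moment, turning the shorter way round; what a row does not reach only later rows make up. Full scale, the value 1, is 0.5 m for a shift and pi rad for a turn. A row lasts 1/12 s, in which the tool goes at most 41.7 mm and 7.16 degrees, less where a joint would pass 70% of its speed; a pose out of reach is approached as far as the arm can. A call with a number of a shift or a turn outside -1 to 1 is refused whole. A call with a gripper value outside its range is refused whole. The fingers move at their own pace and stop on an object; FORCE is the grip in N (left out, the last holds). Time passes only in rows, so rows that repeat a pose let the fingers close. It gives the time, the measured TCP pose, the force, the opening and the grip force at its end, in the units of the state.
- sensors.get_state(): the state, without advancing time (a new reading comes with each control period).
- grab_frame(name): name is "side" or "top" or "wrist"; returns a dict with "img" (480x640x3 uint8, red, green, blue), "range_z" (480x640 float32, m along the optical axis (not along the pixel's ray), 0 where there is no reading), "fovy" (degrees; the focal length in pixels is half the picture's height over the tangent of half this angle, whatever the lens; pixels are square), "cx", "cy" (the principal point, pixels), "eye" and "orientation" of the camera in the world; the wrist camera has in their place "tool_from_camera" (4x4, takes a point from camera to tool coordinates, whose origin is the TCP and whose axes are the flange's). Camera axes: x right, y down, z forward; pixel columns grow to the right and rows downward; lengths in m; the calibration is good to about 2 mm. A picture is of the moment at which its call begins: read the wrist's pose just before it.
- ticket.finish_job(): hands the job in; it is judged then, once.
The state is a dict: "clock": time; "qpos": joint angles; "joint_velocities": joint speeds; "joint_torque": joint torques, N m; "eef_pos": TCP position; "ee_rot": TCP orientation; "wrist_force": force on the tool from outside, world axes, zero at the start; "ft_torque": the same for the moment, N m; "finger_gap": finger opening in m; "grasp_force": force on a finger pad.
Only numpy, scipy, OpenCV 4.12 (cv2) and the standard library are available. Lean on these libraries where they do the work, as an engineer would, in place of code of your own. Each camera call takes 0.05 s, during which the arm holds its last target. There are 200 camera calls.

### The job

Get the hob ready for warming stones before they are waxed to their sticks: slide every lidded wax pot off the red heating field onto the white keep-warm rings, one pot centred in a ring, always sliding it on the glass and never lifting or tipping it. Then lay all the stone slabs from the two stacks on the wooden case flat on the glass inside the red field, none on top of another, and last turn the dial clockwise all the way up. Do not disturb the dishes of pearls or the phone.

Things in the scene. Friction and masses are not known exactly. Their poses are not given: they have to be found in the camera images.
- hob: a long low four-place glass hob, black with an aluminium edge, 230 mm deep (own x, from -115 to 115) by 740 mm long (own y, from -375 to 365), glass top flat and 50 mm above the table. Origin: at table height, in the middle of its depth, x away from the robot, y along its length to the robot's left. Fixed.
- red_field (a point): centre of the red-bordered heating field on the glass, 300 mm along the hob (y) by 190 mm deep (x); axes as the hob's. Inside it are two red rings, at y = -75 and +75 mm from this point, where the pots stand at first.
- white_inner (a point): centre, on the glass, of the white keep-warm ring nearer the red field; ring of outer radius 72 mm
- white_outer (a point): centre, on the glass, of the white keep-warm ring farther from the red field, 150 mm to the robot's right of the other; same size
- dial (a joint): the dial's angle in rad: near 0 at the start (up to 0.15), grows clockwise seen from above, full power at its stop at 1.4; turns freely with light friction and stays
- dial_grip (a point): on the dial's axis, 37 mm above the glass, the height for gripping it: a grey bar grip 42 mm long, 14 mm thick, from 14 to 44 mm above the glass, on a disc of radius 22 mm; at joint value 0 the bar lies along the hob's x. It stands near the hob's right front corner. The point turns with the dial.
- steel_pot: steel lidded saucepan, black handle, 0.4 to 0.8 kg, body 110 mm wide, 94 mm high to the knob of its fixed lid. Origin: centre of its flat underside, z up. One level handle along its own -x: a bar 20 mm wide, 14 mm high, middle 55 mm above the underside, from 66 to 171 mm from the pot's axis. Slides with a few newtons. At first on either red ring, or absent.
- blue_pot: blue lidded saucepan, brown handle, 0.4 to 0.8 kg, body 110 mm wide, 94 mm high to the knob of its fixed lid. Origin: centre of its flat underside, z up. One level handle along its own -x: a bar 20 mm wide, 14 mm high, middle 55 mm above the underside, from 66 to 171 mm from the pot's axis. Slides with a few newtons. At first on either red ring, or absent.
- case: a closed wooden bead case 100 mm (own x) by 160 mm (own y) by 50 mm high with the slabs in two stacks on top. Origin: centre of its underside. Fixed.
- slab1: red-brown: a polished stone slab 70 mm (own x) by 50 mm (own y) by 8 mm thick, 80 g. Origin: centre of its underside, z normal to its face. At first in one of two stacks on the case, 80 mm apart: slab1, slab2 and perhaps slab3 upwards; slab4, slab5 and perhaps slab6 upwards (3 or 6 may be absent).
- slab2: green: a polished stone slab 70 mm (own x) by 50 mm (own y) by 8 mm thick, 80 g. Origin: centre of its underside, z normal to its face. At first in one of two stacks on the case, 80 mm apart: slab1, slab2 and perhaps slab3 upwards; slab4, slab5 and perhaps slab6 upwards (3 or 6 may be absent).
- slab3: amber: a polished stone slab 70 mm (own x) by 50 mm (own y) by 8 mm thick, 80 g. Origin: centre of its underside, z normal to its face. At first in one of two stacks on the case, 80 mm apart: slab1, slab2 and perhaps slab3 upwards; slab4, slab5 and perhaps slab6 upwards (3 or 6 may be absent).
- slab4: blue: a polished stone slab 70 mm (own x) by 50 mm (own y) by 8 mm thick, 80 g. Origin: centre of its underside, z normal to its face. At first in one of two stacks on the case, 80 mm apart: slab1, slab2 and perhaps slab3 upwards; slab4, slab5 and perhaps slab6 upwards (3 or 6 may be absent).
- slab5: pink: a polished stone slab 70 mm (own x) by 50 mm (own y) by 8 mm thick, 80 g. Origin: centre of its underside, z normal to its face. At first in one of two stacks on the case, 80 mm apart: slab1, slab2 and perhaps slab3 upwards; slab4, slab5 and perhaps slab6 upwards (3 or 6 may be absent).
- slab6: grey: a polished stone slab 70 mm (own x) by 50 mm (own y) by 8 mm thick, 80 g. Origin: centre of its underside, z normal to its face. At first in one of two stacks on the case, 80 mm apart: slab1, slab2 and perhaps slab3 upwards; slab4, slab5 and perhaps slab6 upwards (3 or 6 may be absent).
- dish_white: white pearls: a round velvet dish of pearls, 90 mm in diameter, 24 mm high, a bystander on the table before the hob. Origin: centre of its underside.
- dish_grey: grey pearls: a round velvet dish of pearls, 90 mm in diameter, 24 mm high, a bystander on the table before the hob. Origin: centre of its underside.
- phone: a grey phone lying flat, 150 mm (own x) by 74 mm by 9 mm, a bystander. Origin: centre of its underside.

How it is judged:
On the way, in this order (a step that is already met when the one before it is completed fails the run):
1. every pot stands on a white ring ((horizontal distance between steel_pot and white_inner below 0.02 m or horizontal distance between steel_pot and white_outer below 0.02 m) and height (world z) of each of steel_pot, blue_pot below 0.055 m and angle between each of steel_pot, blue_pot's own z axis and vertical below 0.06 rad and (horizontal distance between blue_pot and white_inner below 0.02 m or horizontal distance between blue_pot and white_outer below 0.02 m)), for 0.2 s.
2. then every slab lies flat on the glass in the red field (x of slab1 in the frame of red_field between -0.072 and 0.072 m and y of slab1 in the frame of red_field between -0.127 and 0.127 m and z of slab1 in the frame of red_field between -0.004 and 0.004 m and angle between each of slab1, slab2, slab3, slab4, slab5, slab6's own z axis and vertical below 0.08 rad and x of slab2 in the frame of red_field between -0.072 and 0.072 m and y of slab2 in the frame of red_field between -0.127 and 0.127 m and z of slab2 in the frame of red_field between -0.004 and 0.004 m and x of slab3 in the frame of red_field between -0.072 and 0.072 m and y of slab3 in the frame of red_field between -0.127 and 0.127 m and z of slab3 in the frame of red_field between -0.004 and 0.004 m and x of slab4 in the frame of red_field between -0.072 and 0.072 m and y of slab4 in the frame of red_field between -0.127 and 0.127 m and z of slab4 in the frame of red_field between -0.004 and 0.004 m and x of slab5 in the frame of red_field between -0.072 and 0.072 m and y of slab5 in the frame of red_field between -0.127 and 0.127 m and z of slab5 in the frame of red_field between -0.004 and 0.004 m and x of slab6 in the frame of red_field between -0.072 and 0.072 m and y of slab6 in the frame of red_field between -0.127 and 0.127 m and z of slab6 in the frame of red_field between -0.004 and 0.004 m), for 0.2 s.
3. then the dial is turned up (value of joint dial above 1.2 rad), for 0.2 s.
At the end, for the whole second after the job is handed in: Each pot stands upright on the glass with its centre within 20 mm of the centre of a white ring; each slab lies flat on the glass (not on another) with its centre at least 23 mm inside the border of the red field; the dial is past 1.2 rad of its 1.4; all at rest (all of step 1 and all of step 2 and linear speed of each of slab1, slab2, slab3, slab4, slab5, slab6, steel_pot, blue_pot below 0.02 m/s and value of joint dial above 1.2 rad); the robot touches nothing.
It fails at once if the steel pot is lifted more than 12 mm off the glass or tipped more than 0.2 rad (height (world z) of steel_pot above 0.062 m or angle between steel_pot's own z axis and vertical above 0.2 rad).
It fails at once if the blue pot is lifted more than 12 mm off the glass or tipped more than 0.2 rad (height (world z) of blue_pot above 0.062 m or angle between blue_pot's own z axis and vertical above 0.2 rad).
It fails at once if the dish white is pushed more than 30 mm (distance of dish_white from where it was at the start of the episode above 0.03 m).
It fails at once if the dish grey is pushed more than 30 mm (distance of dish_grey from where it was at the start of the episode above 0.03 m).
It fails at once if the phone is pushed more than 30 mm (distance of phone from where it was at the start of the episode above 0.03 m).
Of steel_pot, blue_pot only 1 to 2 are there at a start; the rules pass over those that are not, and their reading is None.
Of slab3, slab6 only 1 to 2 are there at a start; the rules pass over those that are not, and their reading is None.
At some moment in a run one of steel_pot, blue_pot may be knocked a few centimetres aside while the robot is not near it.
Once in a run the grip may slacken for a moment while it holds something.
It also fails if it takes over 210 s, if anything falls off the work surface, if the arm or the gripper's body presses on something with over 40 N, if the wrist force passes 120 N, or if a joint passes its speed limit or range.

## Working session

There is one attempt and no reset: what is moved stays moved. The work goes in short steps, Python scripts to look and compute and a shell command to move; the robot and the scene stay as the last step left them, time stands still between calls to the robot, and variables do not carry over. Pictures are saved under pics/ and viewed, at most 14 in all, crops included, and the job is handed in when it is done.

```bash
ls; mkdir -p pics
cat > h.py <<'E'
import numpy as np,cv2
from scipy.spatial.transform import Rotation as R
from bench import sensors, grab_frame, ticket
def cloud(name):
    s=sensors.get_state(); f=grab_frame(name)
    z=f["range_z"]; h,w=z.shape; fl=h/2/np.tan(np.radians(f["fovy"])/2)
    u,v=np.meshgrid(np.arange(w),np.arange(h))
    P=np.stack([(u-f["cx"])/fl*z,(v-f["cy"])/fl*z,z],-1)
    if "eye" in f:
        o=np.array(f["orientation"]); Rm=R.from_quat(o).as_matrix() if o.size==4 else o.reshape(3,3)
        W=P@Rm.T+np.array(f["eye"])
    else:
        T=np.array(f["tool_from_camera"]); W=P@T[:3,:3].T+T[:3,3]
        W=W@R.from_quat(s["ee_rot"]).as_matrix().T+np.array(s["eef_pos"])
    W[z==0]=np.nan
    return f["img"],W
def save(n,img): cv2.imwrite("pics/"+n,cv2.cvtColor(img,cv2.COLOR_RGB2BGR))
E
python3 - <<'E'
from h import *
for n in("top","side"):
    i,W=cloud(n); save(n+"0.png",i); np.savez(n+"0.npz",i=i,W=W)
s=sensors.get_state(); print({k:np.round(v,3) for k,v in s.items()})
E
```

```text
pics
{'clock': np.float64(0.1), 'qpos': array([-1.496,  0.207,  1.543,  0.   ,  1.394, -0.15 ]), 'joint_velocities': array([-0.   , -0.002, -0.003,  0.001, -0.   ,  0.001]), 'joint_torque': array([-1.0000e-03, -3.8410e+01, -2.9255e+01, -0.0000e+00,  5.0000e-03,
       -0.0000e+00]), 'eef_pos': array([ 0.129, -0.56 ,  0.229]), 'ee_rot': array([ 0.994,  0.113,  0.   , -0.001]), 'wrist_force': array([ 0.764,  0.249, -0.012]), 'ft_torque': array([-0.012,  0.011, -0.011]), 'grasp_force': np.float64(0.0), 'finger_gap': np.float64(0.085)}
```

View pics/top0.png

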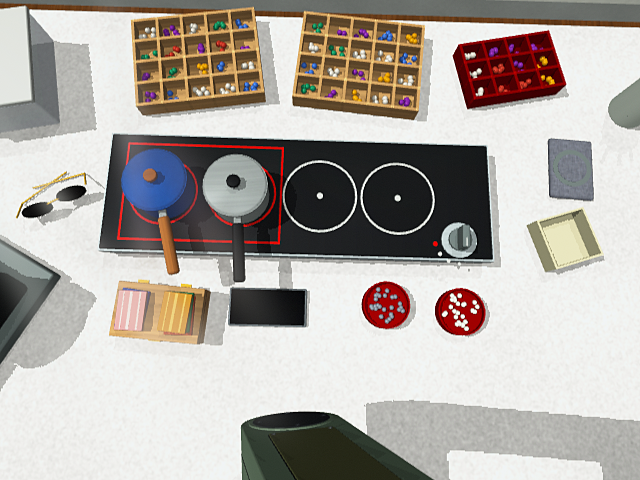

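View pics/side0.png

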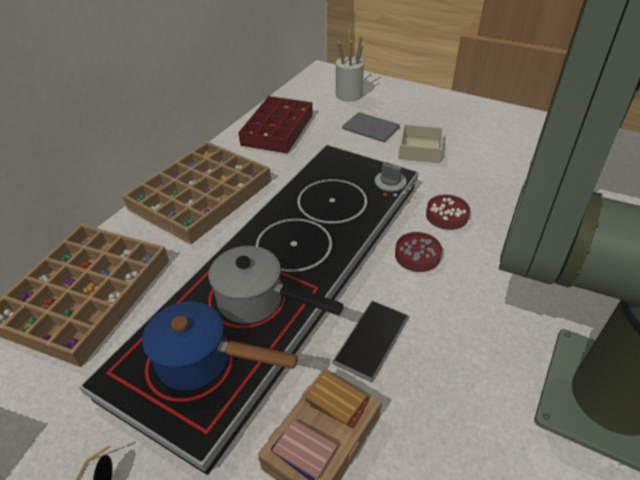

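The top view shows the steel pot (233,181) and blue pot (149,174) on the red rings, with white rings at (320,196) and (398,198) and the dial at (460,237). The stacks on the case are pink (131,310) and amber (178,313); no grey slab is visible.

Run:
```python
from h import *
d=np.load("top0.npz"); i,W=d["i"],d["W"]
hsv=cv2.cvtColor(i,cv2.COLOR_RGB2HSV); z=W[...,2]
def at(u,v): return np.round(np.nanmedian(W[v-1:v+2,u-1:u+2].reshape(-1,3),0),4)
for n,p in dict(win=(320,196),wout=(398,198),dial=(460,237),phone=(268,307),dg=(386,305),dw=(461,311)).items(): print(n,at(*p))
# hob corners & frame from glass: aluminium edge mask z~.05
m=((z>.04)&(z<.06)); m[:120]=0;m[262:]=0;m[:,:95]=0;m[:,500:]=0
P=W[m][:,:2].astype(np.float32); r=cv2.minAreaRect(P); print("hob rect",r, "z",np.nanmedian(z[180:200,450:480]))
# red border
H,S,V=[hsv[...,k] for k in range(3)]
red=((H<8)|(H>172))&(S>150)&(V>120)&m
print("red",cv2.minAreaRect(W[red&(np.arange(640)<290)[None]][:,:2].astype(np.float32)))
# pots : knob blobs z>.13, handles z .1..0.115
def cl(mask,name):
    n,l,s,c=cv2.connectedComponentsWithStats(mask.astype(np.uint8))
    for k in range(1,n):
        if s[k,4]>25:
            q=W[l==k]; r=cv2.minAreaRect(q[:,:2].astype(np.float32))
            print(name,c[k].round(),s[k,4],"mean",q.mean(0).round(4),"rect",np.round(np.r_[r[0],r[1],r[2]],4))
roi=np.zeros_like(m); roi[130:350,95:500]=1
cl(roi&(z>.125),"hi");cl(roi&(z>.119)&(z<=.135),"lid"); 
r2=roi.copy(); r2[:215]=0
cl(r2&(z>.085)&(z<.118),"handle")
r3=roi.copy(); r3[:280]=0
cl(r3&(z>.055)&(z<.085),"stack"); cl(r3&(z>.03)&(z<.055),"case")
print(at(131,310),at(178,313))
```

```text
win [ 0.5767 -0.0221  0.0513]
wout [ 0.5764 -0.1724  0.0504]
dial [ 0.4954 -0.2788  0.0799]
phone [0.365  0.0729 0.0111]
dg [ 0.3731 -0.1533  0.0141]
dw [ 0.3644 -0.2975  0.0144]
hob rect ((0.5771794319152832, 0.019060790538787842), (0.7484275698661804, 0.2389591932296753), 89.4625244140625) z 0.05072978632732106
red ((0.5799587368965149, 0.20423951745033264), (0.30532771348953247, 0.1969161480665207), 89.53996276855469)
hi [153. 179.] 2237 mean [0.5761 0.2714 0.1288] rect [ 0.5777  0.272   0.104   0.1025 44.5912]
hi [234. 184.] 2227 mean [0.5699 0.13   0.1287] rect [ 0.5711  0.1306  0.1027  0.1026 39.007 ]
lid [154. 180.] 3011 mean [0.5751 0.2702 0.1261] rect [ 0.5778  0.2728  0.1144  0.1131 75.224 ]
lid [235. 185.] 2995 mean [0.5684 0.1291 0.1262] rect [ 0.571   0.1304  0.1142  0.1131 89.7777]
handle [168. 245.] 731 mean [0.4634 0.2406 0.1115] rect [ 0.4652  0.2424  0.1088  0.0212 14.7815]
handle [238. 248.] 816 mean [0.4615 0.1202 0.1102] rect [0.4634 0.1282 0.1244 0.0619 0.7968]
handle [465. 236.] 198 mean [ 0.4943 -0.2836  0.0934] rect [ 4.94600e-01 -2.84500e-01  1.38000e-02  4.07000e-02  8.71998e+01]
stack [131. 310.] 1237 mean [0.3531 0.3108 0.0661] rect [3.53600e-01 3.11800e-01 5.23000e-02 7.44000e-02 8.60078e+01]
stack [177. 314.] 1425 mean [0.3476 0.2278 0.0723] rect [3.48400e-01 2.29900e-01 5.74000e-02 7.58000e-02 8.68577e+01]
case [162. 313.] 2473 mean [0.3493 0.2618 0.0495] rect [ 0.3527  0.2694  0.1605  0.1087 85.638 ]
[0.3523 0.3102 0.066 ] [0.3484 0.2248 0.0746]
```

```bash
cat >> h.py <<'E'
def go(x,y,z,th):
    "jog numbers from the present pose to world x,y,z with tool x at angle th (deg)"
    s=sensors.get_state(); M=R.from_quat(s["ee_rot"]).as_matrix()
    t=M.T@(np.array([x,y,z])-s["eef_pos"])/.5; a=np.arctan2(M[1,0],M[0,0])
    print("t",t.round(4),"yaw",round(-((np.radians(th)-a+np.pi)%(2*np.pi)-np.pi)/np.pi,4),"mm",(t*500).round(1), "eef",np.round(s["eef_pos"],4),"th",round(np.degrees(a),2),"gap",round(float(s["finger_gap"]),4),"t",round(float(s["clock"]),1))
E
python3 - <<'E'
from h import *
d=np.load("top0.npz"); W=d["W"];z=W[...,2]
for n,(u0,u1) in dict(blue=(155,182),steel=(228,248)).items():
    sub=W[222:272,u0:u1].reshape(-1,3); k=(sub[:,2]>.107)&(sub[:,2]<.118); q=sub[k]
    p=np.polyfit(q[:,0],q[:,1],1); print(n,k.sum(),q.mean(0).round(4),"angle",np.degrees(np.arctan(p[0])).round(2), cv2.minAreaRect(q[:,:2].astype(np.float32)), [(x,np.polyval(p,x).round(4)) for x in(.44,.455)])
go(.42,-.25,.25,0)
E
```

```text
blue 596 [0.4603 0.24   0.112 ] angle 14.7 ((0.46098777651786804, 0.24090276658535004), (0.09286082535982132, 0.020634260028600693), 14.634825706481934) [(0.44, np.float64(0.2347)), (0.455, np.float64(0.2387))]
steel 561 [0.4617 0.1204 0.1119] angle 4.84 ((0.4635547995567322, 0.12105634063482285), (0.08850473165512085, 0.02007497288286686), 4.975671768188477) [(0.44, np.float64(0.1185)), (0.455, np.float64(0.1198))]
t [ 0.7066 -0.4733 -0.0406] yaw 0.0719 mm [ 353.3 -236.7  -20.3] eef [ 0.1287 -0.5597  0.2291] th 12.94 gap 0.0854 t 0.1
```

```bash
R='{}'; python3 -m jog '[{"claw":1,"tx":0.35,"ty":-0.25,"tz":-0.04,"yaw":0.07},{"tx":0.7,"ty":-0.5,"tz":-0.04,"yaw":0.0721,"claw":0.6},{"tx":0.7,"ty":-0.5,"tz":-0.04,"yaw":0.0721,"claw":0.6},{"tx":0.7,"ty":-0.5,"tz":-0.04,"yaw":0.0721,"claw":0.6},{"tx":0.7,"ty":-0.5,"tz":-0.04,"yaw":0.0721,"claw":0.6},{"tx":0.7,"ty":-0.5,"tz":-0.04,"yaw":0.0721,"claw":0.6},{"tx":0.7,"ty":-0.5,"tz":-0.04,"yaw":0.0721,"claw":0.6},{"tx":0.7,"ty":-0.5,"tz":-0.04,"yaw":0.0721,"claw":0.6},{"tx":0.7,"ty":-0.5,"tz":-0.04,"yaw":0.0721,"claw":0.6},{"tx":0.7,"ty":-0.5,"tz":-0.04,"yaw":0.0721,"claw":0.6}]'; python3 -c "
from h import *
go(.453,.126,.2,0)"
```

```text
clock: 0.93
eef_pos: [0.4053, -0.2468, 0.2494]
ee_rot: [1.0, -0.0, -0.0, -0.0]
wrist_force: [0.3, -0.9, 0.5]
finger_gap: 0.0511
grasp_force: 0.0
t [ 0.0947 -0.7457  0.0989] yaw -0.0003 mm [  47.4 -372.9   49.5] eef [ 0.4053 -0.2468  0.2494] th -0.05 gap 0.0511 t 0.9
```

```bash
python3 -m jog '[{"tx":0.08,"ty":-0.735,"tz":0.1,"yaw":-0.0267},{"tx":0.08,"ty":-0.735,"tz":0.1,"yaw":-0.0267},{"tx":0.08,"ty":-0.735,"tz":0.1,"yaw":-0.0267},{"tx":0.08,"ty":-0.735,"tz":0.1,"yaw":-0.0267},{"tx":0.08,"ty":-0.735,"tz":0.1,"yaw":-0.0267},{"tx":0.08,"ty":-0.735,"tz":0.1,"yaw":-0.0267},{"tx":0.08,"ty":-0.735,"tz":0.1,"yaw":-0.0267},{"tx":0.08,"ty":-0.735,"tz":0.1,"yaw":-0.0267},{"tx":0.08,"ty":-0.735,"tz":0.1,"yaw":-0.0267},{"tx":0.08,"ty":-0.735,"tz":0.1,"yaw":-0.0267}]';  python3 -m jog '[{"claw":0.6},{"claw":0.6},{"claw":0.6},{"claw":0.6}]'; python3 -c "
from h import *
go(.453,.120,.105,4.8)
i,W=cloud('wrist'); save('w1.png',i)
i,W=cloud('top'); z=W[...,2]
for c,(u0,u1) in dict(steel=(200,270),blue=(110,190)).items():
    q=W[140:225,u0:u1][z[140:225,u0:u1]>.119]; print(c,len(q),cv2.minEnclosingCircle(q[:,:2].astype(np.float32)))
"
```

```text
t [ 0.0948 -0.7337  0.2889] yaw -0.027 mm [  47.4 -366.9  144.5] eef [ 0.4053 -0.2468  0.2494] th -0.05 gap 0.0511 t 0.9
steel 3158 ((0.5713629722595215, 0.13023653626441956), 0.05761212483048439)
blue 3174 ((0.5780051946640015, 0.27245327830314636), 0.05792318657040596)invalid input
invalid input
```

View pics/w1.png

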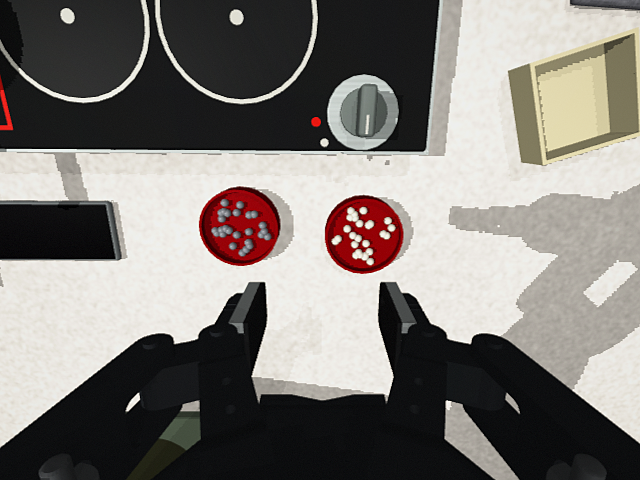

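The wrist view shows the dial bar upright at (363,112), close to its zero. The move was refused because every row needs all the keys.

```bash
python3 -m jog '[{"claw":0.6,"tx":0.08,"ty":-0.735,"tz":0.1,"yaw":-0.0267},{"claw":0.6,"tx":0.08,"ty":-0.735,"tz":0.1,"yaw":-0.0267},{"claw":0.6,"tx":0.08,"ty":-0.735,"tz":0.1,"yaw":-0.0267},{"claw":0.6,"tx":0.08,"ty":-0.735,"tz":0.1,"yaw":-0.0267},{"claw":0.6,"tx":0.08,"ty":-0.735,"tz":0.1,"yaw":-0.0267},{"claw":0.6,"tx":0.08,"ty":-0.735,"tz":0.1,"yaw":-0.0267},{"claw":0.6,"tx":0.08,"ty":-0.735,"tz":0.1,"yaw":-0.0267},{"claw":0.6,"tx":0.08,"ty":-0.735,"tz":0.1,"yaw":-0.0267},{"claw":0.6,"tx":0.08,"ty":-0.735,"tz":0.1,"yaw":-0.0267},{"claw":0.6,"tx":0.08,"ty":-0.735,"tz":0.1,"yaw":-0.0267}]'|tail -1;  python3 -m jog '[{"claw":0.6,"tx":0,"ty":0,"tz":0,"yaw":0},{"claw":0.6,"tx":0,"ty":0,"tz":0,"yaw":0},{"claw":0.6,"tx":0,"ty":0,"tz":0,"yaw":0}]'; python3 -c "
from h import *
go(.453,.120,.105,4.8)
i,W=cloud('wrist'); save('w2.png',i)
z=W[...,2]; k=(z>.105)&(z<.116)&(W[...,0]<.50)&(W[...,0]>.42)&(abs(W[...,1]-.12)<.03); q=W[k]
print(len(q),cv2.minAreaRect(q[:,:2].astype(np.float32)),np.median(q[:,2]),np.polyfit(q[:,0],q[:,1],1))
"
```

```text
grasp_force: 0.0
clock: 2.12
eef_pos: [0.445, 0.1172, 0.1995]
ee_rot: [0.999, 0.041, -0.0, 0.0]
wrist_force: [0.7, -0.8, 0.8]
finger_gap: 0.0513
grasp_force: 0.0
t [ 0.0165 -0.0045  0.1891] yaw -0.0008 mm [ 8.3 -2.2 94.5] eef [0.445  0.1172 0.1995] th 4.65 gap 0.0513 t 2.1
3077 ((0.46006983518600464, 0.12136982381343842), (0.08129905164241791, 0.019998053088784218), 4.808190822601318) 0.11156554489662734 [0.08267134 0.08324668]
```

```bash
python3 -m jog '[{"claw":0.6,"tx":0.016,"ty":-0.006,"tz":0.06,"yaw":0},{"claw":0.6,"tx":0.016,"ty":-0.006,"tz":0.12,"yaw":0},{"claw":0.6,"tx":0.016,"ty":-0.006,"tz":0.17,"yaw":0},{"claw":0.6,"tx":0.016,"ty":-0.006,"tz":0.188,"yaw":0},{"claw":0.6,"tx":0.016,"ty":-0.006,"tz":0.188,"yaw":0},{"claw":0.6,"tx":0.016,"ty":-0.006,"tz":0.188,"yaw":0},{"claw":0.1,"tx":0.016,"ty":-0.006,"tz":0.188,"yaw":0},{"claw":0.1,"tx":0.016,"ty":-0.006,"tz":0.188,"yaw":0},{"claw":0.1,"tx":0.016,"ty":-0.006,"tz":0.188,"yaw":0},{"claw":0.1,"tx":0.016,"ty":-0.006,"tz":0.188,"yaw":0}]' 40; python3 -m jog '[{"claw":0.1,"tx":0,"ty":0,"tz":0,"yaw":0},{"claw":0.1,"tx":0,"ty":0,"tz":0,"yaw":0},{"claw":0.1,"tx":0,"ty":0,"tz":0,"yaw":0}]'
```

```text
clock: 3.0
eef_pos: [0.4539, 0.1222, 0.1073]
ee_rot: [0.999, 0.042, 0.002, 0.0]
wrist_force: [-1.3, -1.5, 3.8]
finger_gap: 0.0183
grasp_force: 39.0
clock: 3.25
eef_pos: [0.4531, 0.1222, 0.1064]
ee_rot: [0.999, 0.042, 0.001, 0.0]
wrist_force: [-1.1, -1.7, 6.0]
finger_gap: 0.0181
grasp_force: 39.1
```

```bash
python3 -m jog '[{"claw":0.1,"tx":-0.001,"ty":0.02,"tz":0,"yaw":0},{"claw":0.1,"tx":-0.004,"ty":0.06,"tz":0,"yaw":0},{"claw":0.1,"tx":-0.008,"ty":0.11,"tz":0,"yaw":0},{"claw":0.1,"tx":-0.011,"ty":0.16,"tz":0,"yaw":0},{"claw":0.1,"tx":-0.014,"ty":0.21,"tz":0,"yaw":0},{"claw":0.1,"tx":-0.017,"ty":0.26,"tz":0,"yaw":0},{"claw":0.1,"tx":-0.02,"ty":0.3,"tz":0,"yaw":0}]'; python3 -m jog '[{"claw":0.1,"tx":-0.004,"ty":0.05,"tz":0,"yaw":0},{"claw":0.1,"tx":-0.007,"ty":0.1,"tz":0,"yaw":0},{"claw":0.1,"tx":-0.01,"ty":0.15,"tz":0,"yaw":0},{"claw":0.1,"tx":-0.014,"ty":0.2,"tz":0,"yaw":0},{"claw":0.1,"tx":-0.017,"ty":0.25,"tz":0,"yaw":0},{"claw":0.1,"tx":-0.02,"ty":0.285,"tz":0,"yaw":0},{"claw":0.1,"tx":-0.02,"ty":0.3,"tz":0,"yaw":0},{"claw":0.1,"tx":-0.02,"ty":0.303,"tz":0,"yaw":0},{"claw":0.1,"tx":-0.02,"ty":0.303,"tz":0,"yaw":0},{"claw":0.1,"tx":-0.02,"ty":0.303,"tz":0,"yaw":0}]'
cat >> h.py <<'E'
def pots():
    i,W=cloud("top"); z=W[...,2]; hsv=cv2.cvtColor(i,cv2.COLOR_RGB2HSV)
    m=((z>.119)&(z<.15)); m[:130]=0; m[260:]=0; m[:,:95]=0; m[:,500:]=0
    n,l,s,c=cv2.connectedComponentsWithStats(m.astype(np.uint8))
    for k in range(1,n):
        if s[k,4]>1500:
            q=W[l==k]; h=hsv[l==k]; ce,r=cv2.minEnclosingCircle(q[:,:2].astype(np.float32)); print("steel" if np.median(h[:,1])<90 else "blue",np.round(ce,4),round(r,4),"zmax",q[:,2].max().round(4))
    return i,W
E
python3 - <<'E'
from h import *
i,W=pots(); save("top1.png",i)
E
```

```text
clock: 3.83
eef_pos: [0.4558, -0.0281, 0.1061]
ee_rot: [0.999, 0.042, 0.001, -0.001]
wrist_force: [0.9, 4.2, 4.0]
finger_gap: 0.018
grasp_force: 39.5
clock: 4.67
eef_pos: [0.4581, -0.1792, 0.1058]
ee_rot: [0.999, 0.042, 0.0, 0.0]
wrist_force: [-0.4, 2.5, 4.6]
finger_gap: 0.0183
grasp_force: 39.4
blue [0.5778 0.2728] 0.0577 zmax 0.1473
steel [ 0.5751 -0.1692] 0.0577 zmax 0.1484
```

View pics/top1.png

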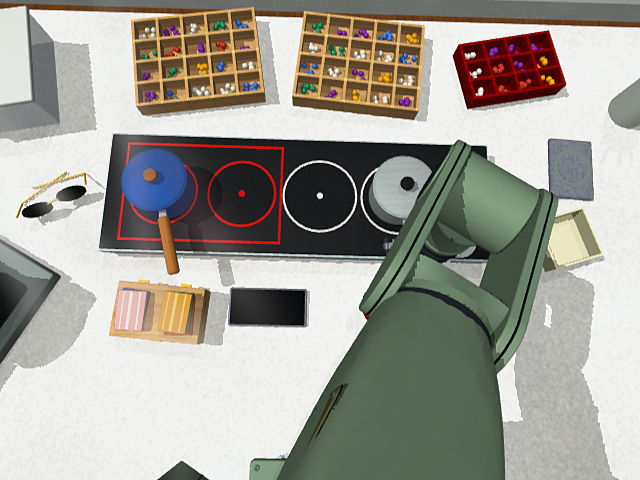

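The steel pot stands within about 3 mm of the outer ring centre; the blue pot has not moved. Next I release the steel pot and go to the blue handle.

```bash
python3 -m jog '[{"claw":0.6,"tx":0,"ty":0,"tz":0,"yaw":0},{"claw":0.6,"tx":0,"ty":0,"tz":0,"yaw":0},{"claw":0.6,"tx":0,"ty":0,"tz":0,"yaw":0},{"claw":0.6,"tx":0,"ty":0,"tz":-0.05,"yaw":0},{"claw":0.6,"tx":0,"ty":0,"tz":-0.12,"yaw":0},{"claw":0.6,"tx":0,"ty":0,"tz":-0.2,"yaw":0},{"claw":0.6,"tx":0,"ty":0,"tz":-0.2,"yaw":0}]'|tail -2;  python3 -m jog '[{"claw":0.6,"tx":0.064,"ty":-0.833,"tz":0,"yaw":-0.055},{"claw":0.6,"tx":0.064,"ty":-0.833,"tz":0,"yaw":-0.055},{"claw":0.6,"tx":0.064,"ty":-0.833,"tz":0,"yaw":-0.055},{"claw":0.6,"tx":0.064,"ty":-0.833,"tz":0,"yaw":-0.055},{"claw":0.6,"tx":0.064,"ty":-0.833,"tz":0,"yaw":-0.055},{"claw":0.6,"tx":0.064,"ty":-0.833,"tz":0,"yaw":-0.055},{"claw":0.6,"tx":0.064,"ty":-0.833,"tz":0,"yaw":-0.055},{"claw":0.6,"tx":0.064,"ty":-0.833,"tz":0,"yaw":-0.055},{"claw":0.6,"tx":0.064,"ty":-0.833,"tz":0,"yaw":-0.055},{"claw":0.6,"tx":0.064,"ty":-0.833,"tz":0,"yaw":-0.055}]'|tail -1;  python3 -m jog '[{"claw":0.6,"tx":0,"ty":0,"tz":0,"yaw":0},{"claw":0.6,"tx":0,"ty":0,"tz":0,"yaw":0},{"claw":0.6,"tx":0,"ty":0,"tz":0,"yaw":0}]'; python3 -c "
from h import *
pots()
i,W=cloud('wrist')
z=W[...,2]; k=(z>.105)&(z<.116)&(W[...,0]<.50)&(W[...,0]>.42)&(abs(W[...,1]-.24)<.03); q=W[k]
p=np.polyfit(q[:,0],q[:,1],1);print(len(q),cv2.minAreaRect(q[:,:2].astype(np.float32)),np.median(q[:,2]),p)
go(.456,np.polyval(p,.456),.105,np.degrees(np.arctan(p[0])))
"
```

```text
finger_gap: 0.0508
grasp_force: 0.0
grasp_force: 0.0
clock: 6.38
eef_pos: [0.4545, 0.2365, 0.2049]
ee_rot: [0.992, 0.128, -0.001, 0.001]
wrist_force: [-0.5, -1.1, -0.4]
finger_gap: 0.051
grasp_force: 0.0
blue [0.5776 0.2729] 0.0581 zmax 0.1472
steel [ 0.5767 -0.169 ] 0.0578 zmax 0.1478
2933 ((0.46000102162361145, 0.24147151410579681), (0.08702030777931213, 0.019707389175891876), 14.958076477050781) 0.11157047873294403 [0.26546186 0.11914649]
t [ 0.0045 -0.0088  0.2003] yaw -0.0017 mm [  2.3  -4.4 100.2] eef [0.455  0.2354 0.2052] th 14.57 gap 0.0514 t 6.5
```

```bash
python3 -m jog '[{"claw":0.6,"tx":0.003,"ty":-0.008,"tz":0.06,"yaw":-0.002},{"claw":0.6,"tx":0.003,"ty":-0.008,"tz":0.12,"yaw":-0.002},{"claw":0.6,"tx":0.003,"ty":-0.008,"tz":0.18,"yaw":-0.002},{"claw":0.6,"tx":0.003,"ty":-0.008,"tz":0.198,"yaw":-0.002},{"claw":0.6,"tx":0.003,"ty":-0.008,"tz":0.198,"yaw":-0.002},{"claw":0.6,"tx":0.003,"ty":-0.008,"tz":0.198,"yaw":-0.002},{"claw":0.1,"tx":0.003,"ty":-0.008,"tz":0.198,"yaw":-0.002},{"claw":0.1,"tx":0.003,"ty":-0.008,"tz":0.198,"yaw":-0.002},{"claw":0.1,"tx":0.003,"ty":-0.008,"tz":0.198,"yaw":-0.002},{"claw":0.1,"tx":0.003,"ty":-0.008,"tz":0.198,"yaw":-0.002}]' 40; python3 -m jog '[{"claw":0.1,"tx":0,"ty":0,"tz":0,"yaw":0},{"claw":0.1,"tx":0,"ty":0,"tz":0,"yaw":0},{"claw":0.1,"tx":0,"ty":0,"tz":0,"yaw":0}]'|tail -2; python3 -m jog '[{"claw":0.1,"tx":-0.005,"ty":0.02,"tz":0,"yaw":0},{"claw":0.1,"tx":-0.016,"ty":0.06,"tz":0,"yaw":0},{"claw":0.1,"tx":-0.03,"ty":0.11,"tz":0,"yaw":0},{"claw":0.1,"tx":-0.043,"ty":0.16,"tz":0,"yaw":0},{"claw":0.1,"tx":-0.056,"ty":0.21,"tz":0,"yaw":0},{"claw":0.1,"tx":-0.067,"ty":0.25,"tz":0,"yaw":0},{"claw":0.1,"tx":-0.0765,"ty":0.284,"tz":0,"yaw":0}]';python3 -m jog '[{"claw":0.1,"tx":-0.013,"ty":0.05,"tz":0,"yaw":0},{"claw":0.1,"tx":-0.027,"ty":0.1,"tz":0,"yaw":0},{"claw":0.1,"tx":-0.04,"ty":0.15,"tz":0,"yaw":0},{"claw":0.1,"tx":-0.054,"ty":0.2,"tz":0,"yaw":0},{"claw":0.1,"tx":-0.067,"ty":0.25,"tz":0,"yaw":0},{"claw":0.1,"tx":-0.074,"ty":0.275,"tz":0,"yaw":0},{"claw":0.1,"tx":-0.0765,"ty":0.284,"tz":0,"yaw":0},{"claw":0.1,"tx":-0.0765,"ty":0.284,"tz":0,"yaw":0},{"claw":0.1,"tx":-0.0765,"ty":0.284,"tz":0,"yaw":0}]'; python3 -c "
from h import *
pots()"
```

```text
clock: 7.32
eef_pos: [0.457, 0.2414, 0.1086]
ee_rot: [0.991, 0.131, 0.002, -0.0]
wrist_force: [-0.8, -1.1, 5.0]
finger_gap: 0.0176
grasp_force: 38.9
finger_gap: 0.0174
grasp_force: 39.0
clock: 8.15
eef_pos: [0.4555, 0.0938, 0.1068]
ee_rot: [0.991, 0.131, 0.001, -0.001]
wrist_force: [0.9, 5.0, 3.0]
finger_gap: 0.0178
grasp_force: 40.4
clock: 8.9
eef_pos: [0.455, -0.0526, 0.1066]
ee_rot: [0.991, 0.131, -0.0, -0.0]
wrist_force: [-1.0, 1.8, 4.7]
finger_gap: 0.0175
grasp_force: 40.0
```

```bash
python3 -m jog '[{"claw":0.6,"tx":0,"ty":0,"tz":0,"yaw":0},{"claw":0.6,"tx":0,"ty":0,"tz":0,"yaw":0},{"claw":0.6,"tx":0,"ty":0,"tz":0,"yaw":0},{"claw":0.6,"tx":0,"ty":0,"tz":-0.05,"yaw":0},{"claw":0.6,"tx":0,"ty":0,"tz":-0.12,"yaw":0},{"claw":0.6,"tx":0,"ty":0,"tz":-0.2,"yaw":0},{"claw":0.6,"tx":0,"ty":0,"tz":-0.2,"yaw":0}]'|tail -2;  python3 -m jog '[{"claw":0.75,"tx":-0.023,"ty":-0.654,"tz":-0.03,"yaw":0.103},{"claw":0.75,"tx":-0.023,"ty":-0.654,"tz":-0.03,"yaw":0.103},{"claw":0.75,"tx":-0.023,"ty":-0.654,"tz":-0.03,"yaw":0.103},{"claw":0.75,"tx":-0.023,"ty":-0.654,"tz":-0.03,"yaw":0.103},{"claw":0.75,"tx":-0.023,"ty":-0.654,"tz":-0.03,"yaw":0.103},{"claw":0.75,"tx":-0.023,"ty":-0.654,"tz":-0.03,"yaw":0.103},{"claw":0.75,"tx":-0.023,"ty":-0.654,"tz":-0.03,"yaw":0.103},{"claw":0.75,"tx":-0.023,"ty":-0.654,"tz":-0.03,"yaw":0.103},{"claw":0.75,"tx":-0.023,"ty":-0.654,"tz":-0.03,"yaw":0.103},{"claw":0.75,"tx":-0.023,"ty":-0.654,"tz":-0.03,"yaw":0.103}]'|tail -1;  python3 -m jog '[{"claw":0.75,"tx":0,"ty":0,"tz":0,"yaw":0},{"claw":0.75,"tx":0,"ty":0,"tz":0,"yaw":0},{"claw":0.75,"tx":0,"ty":0,"tz":0,"yaw":0}]'
cat >> h.py <<'E'
def stacks(i,W):
    z=W[...,2]; m=(z>.056)&(z<.09)&(abs(W[...,0]-.35)<.06)&(abs(W[...,1]-.27)<.1)
    n,l,s,c=cv2.connectedComponentsWithStats(m.astype(np.uint8))
    for k in range(1,n):
        if s[k,4]>500:
            q=W[l==k]; t=np.median(q[:,2]); q=q[abs(q[:,2]-t)<.003]; r=cv2.minAreaRect(q[:,:2].astype(np.float32)); print("stack",c[k].round(),"z",t.round(4),np.round(np.r_[r[0],r[1],r[2]],4))
E
python3 -c "
from h import *
i,W=pots(); W0=W; hsv=cv2.cvtColor(i,cv2.COLOR_RGB2HSV); z=W[...,2]
white=(hsv[...,1]<60)&(hsv[...,2]>150)&(z>.045)&(z<.056); white[:150]=0;white[245:]=0;white[:,286:358]*=1
for a,b in((-.1,.055),(-.245,-.1)):
    q=W[white&(W[...,1]>a)&(W[...,1]<b)&(abs(W[...,0]-.577)<.08)]; 
    A=np.c_[2*q[:,:2],np.ones(len(q))]; s=np.linalg.lstsq(A,(q[:,:2]**2).sum(1),rcond=None)[0]; print('ring fit',len(q),s[:2])
red=((hsv[...,0]<8)|(hsv[...,0]>172))&(hsv[...,1]>150)&(hsv[...,2]>120)&(z>.045)&(z<.056)&(W[...,1]<.38)&(W[...,1]>.03)&(abs(W[...,0]-.58)<.13)
print('red',cv2.minAreaRect(W[red][:,:2].astype(np.float32)))
i,W=cloud('wrist'); save('w3.png',i); stacks(i,W); go(.3484,.2299,.2,-3.6)
"
```

```text
finger_gap: 0.0512
grasp_force: 0.0
grasp_force: 0.0
clock: 10.62
eef_pos: [0.3599, 0.2583, 0.2213]
ee_rot: [0.999, -0.032, -0.0, 0.0]
wrist_force: [-1.0, -0.8, 0.1]
finger_gap: 0.064
grasp_force: 0.0
blue [ 0.5772 -0.0172] 0.0575 zmax 0.1472
steel [ 0.5772 -0.1686] 0.0578 zmax 0.1483Traceback (most recent call last):
  File "<string>", line 4, in <module>
    white=(hsv[...,1]<60)&(hsv[...,2]>150)&(z>.045)&(z<.056); white[:150]=0;white[245:]=0;white[:,286:358]*=1
                                                                                          ^^^^^^^^^^^^^^^^^^^
numpy._core._exceptions._UFuncOutputCastingError: Cannot cast ufunc 'multiply' output from dtype('int64') to dtype('bool') with casting rule 'same_kind'
```

```bash
python3 -c "
from h import *
i,W=pots(); save('top2.png',i); hsv=cv2.cvtColor(i,cv2.COLOR_RGB2HSV); z=W[...,2]
red=((hsv[...,0]<8)|(hsv[...,0]>172))&(hsv[...,1]>150)&(hsv[...,2]>120)&(z>.045)&(z<.056)&(W[...,1]<.38)&(W[...,1]>.03)&(abs(W[...,0]-.58)<.13)
print('red',cv2.minAreaRect(W[red][:,:2].astype(np.float32)))
i,W=cloud('wrist'); save('w3.png',i); stacks(i,W); go(.3484,.2299,.2,-3.6)
"
```

```text
blue [ 0.5771 -0.0177] 0.0576 zmax 0.1481
steel [ 0.577  -0.1689] 0.0579 zmax 0.1487
red ((0.5796005129814148, 0.20424161851406097), (0.30518639087677, 0.19692537188529968), 89.5913314819336)
stack [264. 223.] z 0.0659 [3.54300e-01 3.13100e-01 5.01000e-02 7.01000e-02 8.82452e+01]
stack [353. 223.] z 0.0739 [3.52200e-01 2.32600e-01 5.00000e-02 7.01000e-02 8.35879e+01]
t [-0.0193  0.0588  0.0431] yaw -0.0003 mm [-9.7 29.4 21.5] eef [0.3599 0.2586 0.2215] th -3.66 gap 0.0639 t 10.8
```

View pics/w3.png

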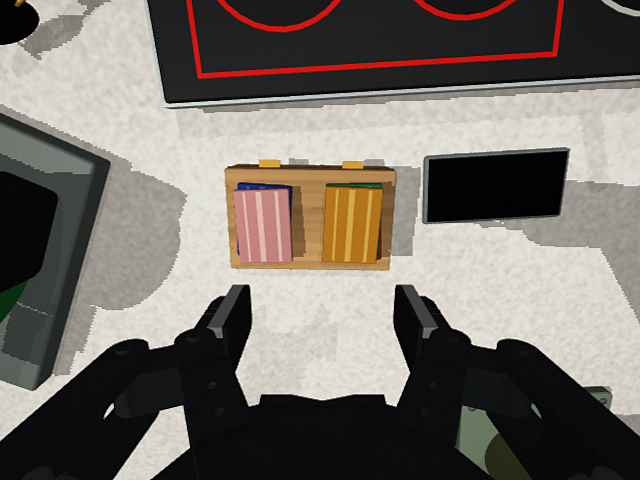

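The wrist view shows pink (263,225) over blue and amber (352,223) over green. I read the fingertip height from this same camera's depth.

```bash
python3 -c "
from h import *
i,W=cloud('wrist'); s=sensors.get_state(); M=R.from_quat(s['ee_rot']).as_matrix(); T=(W-s['eef_pos'])@M
for a,b in((225,252),(395,422)):
    q=T[280:345,a:b].reshape(-1,3); q=q[(q[:,2]<.05)&(q[:,2]>-.05)]; print(len(q),np.nanmin(q,0).round(4),np.nanmax(q,0).round(4))
go(.352,.2326,.12,-6.4)
"
```

```text
1498 [-0.0112 -0.0408 -0.0459] [ 0.0125 -0.0315 -0.0064]
1515 [-0.0109  0.0316 -0.0458] [ 0.012   0.0417 -0.0066]
t [-0.0122  0.0533  0.2031] yaw 0.0153 mm [ -6.1  26.6 101.5] eef [0.3598 0.2588 0.2215] th -3.65 gap 0.0641 t 10.8
```

```bash
python3 -m jog '[{"claw":0.75,"tx":-0.012,"ty":0.053,"tz":0.06,"yaw":0.015},{"claw":0.75,"tx":-0.012,"ty":0.053,"tz":0.12,"yaw":0.015},{"claw":0.75,"tx":-0.012,"ty":0.053,"tz":0.18,"yaw":0.015},{"claw":0.75,"tx":-0.012,"ty":0.053,"tz":0.22,"yaw":0.015},{"claw":0.75,"tx":-0.012,"ty":0.053,"tz":0.25,"yaw":0.015},{"claw":0.75,"tx":-0.012,"ty":0.053,"tz":0.265,"yaw":0.015},{"claw":0.75,"tx":-0.012,"ty":0.053,"tz":0.265,"yaw":0.015},{"claw":0.75,"tx":-0.012,"ty":0.053,"tz":0.265,"yaw":0.015}]'; python3 -m jog '[{"claw":0.4,"tx":0,"ty":0,"tz":0,"yaw":0},{"claw":0.4,"tx":0,"ty":0,"tz":0,"yaw":0},{"claw":0.4,"tx":0,"ty":0,"tz":0,"yaw":0},{"claw":0.4,"tx":0,"ty":0,"tz":0,"yaw":0}]' 30; python3 -c "
from h import *
i,W=cloud('wrist'); save('w4.png',i)
s=sensors.get_state(); M=R.from_quat(s['ee_rot']).as_matrix(); T=(W-s['eef_pos'])@M
for y in (-1,1):
  q=T[(T[...,1]*y>.026)&(T[...,1]*y<.036)&(abs(T[...,0])<.011)&(T[...,2]>-.03)&(T[...,2]<.03)]; print(len(q),np.percentile(q[:,2],[50,90,99]))
"
```

```text
clock: 11.48
eef_pos: [0.3521, 0.2336, 0.0894]
ee_rot: [0.999, -0.054, 0.0, -0.0]
wrist_force: [-0.5, 0.4, -0.9]
finger_gap: 0.0636
grasp_force: 0.0
clock: 11.82
eef_pos: [0.3523, 0.234, 0.0899]
ee_rot: [0.999, -0.054, 0.001, -0.0]
wrist_force: [-0.1, 0.1, -0.9]
finger_gap: 0.0344
grasp_force: 0.0
290 [-0.02062625 -0.01202394 -0.00906695]
307 [-0.01888644  0.02389461  0.02555067]
```

View pics/w4.png

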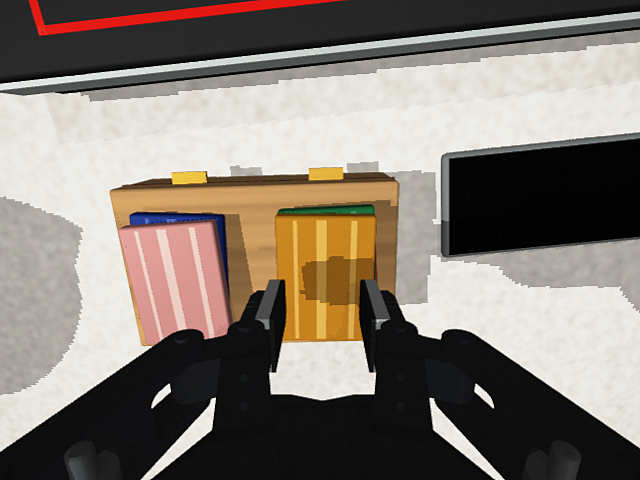

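The jaws closed above the amber slab (352,290): the gap reached 34 mm. I'll open, go lower and retry.

```bash
python3 -m jog '[{"claw":0.75,"tx":0,"ty":0,"tz":0,"yaw":0},{"claw":0.75,"tx":0,"ty":0,"tz":0,"yaw":0},{"claw":0.75,"tx":0,"ty":0,"tz":0,"yaw":0},{"claw":0.75,"tx":0,"ty":0,"tz":0,"yaw":0},{"claw":0.75,"tx":0,"ty":0.002,"tz":0.01,"yaw":0},{"claw":0.75,"tx":0,"ty":0.002,"tz":0.018,"yaw":0},{"claw":0.75,"tx":0,"ty":0.002,"tz":0.018,"yaw":0}]'; python3 -m jog '[{"claw":0.4,"tx":0,"ty":0,"tz":0,"yaw":0},{"claw":0.4,"tx":0,"ty":0,"tz":0,"yaw":0},{"claw":0.4,"tx":0,"ty":0,"tz":0,"yaw":0},{"claw":0.4,"tx":0,"ty":0,"tz":0,"yaw":0}]' 30
```

```text
clock: 12.45
eef_pos: [0.3506, 0.2323, 0.0789]
ee_rot: [0.999, -0.054, -0.001, 0.0]
wrist_force: [-0.2, -0.5, -0.1]
finger_gap: 0.0647
grasp_force: 0.0
clock: 12.78
eef_pos: [0.3517, 0.2328, 0.0802]
ee_rot: [0.999, -0.054, 0.0, -0.0]
wrist_force: [-0.1, 0.3, -1.0]
finger_gap: 0.034
grasp_force: 0.0
```

```bash
python3 -c "
from h import *
i,W=cloud('wrist'); s=sensors.get_state(); M=R.from_quat(s['ee_rot']).as_matrix(); T=(W-s['eef_pos'])@M
for r in range(272,330,4): print(r,[tuple((T[r,c]*1000).round(0)) for c in (262,268,272,276,280)])
"
```

```text
272 [(np.float64(-0.0), np.float64(-34.0), np.float64(29.0)), (np.float64(-0.0), np.float64(-30.0), np.float64(29.0)), (np.float64(10.0), np.float64(-24.0), np.float64(5.0)), (np.float64(10.0), np.float64(-22.0), np.float64(6.0)), (np.float64(9.0), np.float64(-20.0), np.float64(6.0))]
276 [(np.float64(-3.0), np.float64(-34.0), np.float64(30.0)), (np.float64(-3.0), np.float64(-30.0), np.float64(30.0)), (np.float64(7.0), np.float64(-24.0), np.float64(6.0)), (np.float64(7.0), np.float64(-23.0), np.float64(7.0)), (np.float64(7.0), np.float64(-21.0), np.float64(6.0))]
280 [(np.float64(-6.0), np.float64(-34.0), np.float64(30.0)), (np.float64(-5.0), np.float64(-30.0), np.float64(29.0)), (np.float64(11.0), np.float64(-22.0), np.float64(-6.0)), (np.float64(11.0), np.float64(-21.0), np.float64(-7.0)), (np.float64(11.0), np.float64(-19.0), np.float64(-6.0))]
284 [(np.float64(-8.0), np.float64(-34.0), np.float64(31.0)), (np.float64(11.0), np.float64(-24.0), np.float64(-11.0)), (np.float64(11.0), np.float64(-22.0), np.float64(-11.0)), (np.float64(11.0), np.float64(-20.0), np.float64(-10.0)), (np.
[... 2582 characters left out ...]
), (np.float64(7.0), np.float64(-17.0), np.float64(-34.0)), (np.float64(1.0), np.float64(-17.0), np.float64(-24.0))]
324 [(np.float64(12.0), np.float64(-21.0), np.float64(-44.0)), (np.float64(9.0), np.float64(-19.0), np.float64(-39.0)), (np.float64(9.0), np.float64(-18.0), np.float64(-40.0)), (np.float64(5.0), np.float64(-17.0), np.float64(-34.0)), (np.float64(-1.0), np.float64(-17.0), np.float64(-24.0))]
328 [(np.float64(12.0), np.float64(-20.0), np.float64(-47.0)), (np.float64(8.0), np.float64(-19.0), np.float64(-40.0)), (np.float64(7.0), np.float64(-18.0), np.float64(-39.0)), (np.float64(4.0), np.float64(-17.0), np.float64(-35.0)), (np.float64(-2.0), np.float64(-17.0), np.float64(-24.0))]
```

```bash
python3 -m jog '[{"claw":0.75,"tx":0,"ty":0,"tz":0,"yaw":0},{"claw":0.75,"tx":0,"ty":0,"tz":0,"yaw":0},{"claw":0.75,"tx":0,"ty":0,"tz":0,"yaw":0},{"claw":0.75,"tx":0,"ty":0,"tz":0,"yaw":0},{"claw":0.75,"tx":0,"ty":0,"tz":0.01,"yaw":0},{"claw":0.75,"tx":0,"ty":0,"tz":0.02,"yaw":0},{"claw":0.75,"tx":0,"ty":0,"tz":0.02,"yaw":0}]'; python3 -m jog '[{"claw":0.4,"tx":0,"ty":0,"tz":0,"yaw":0},{"claw":0.4,"tx":0,"ty":0,"tz":0,"yaw":0},{"claw":0.4,"tx":0,"ty":0,"tz":0,"yaw":0},{"claw":0.4,"tx":0,"ty":0,"tz":0,"yaw":0}]' 30
```

```text
clock: 13.42
eef_pos: [0.3505, 0.2323, 0.0689]
ee_rot: [0.999, -0.054, -0.001, 0.001]
wrist_force: [-0.6, -0.4, -0.4]
finger_gap: 0.0641
grasp_force: 0.0
clock: 13.75
eef_pos: [0.352, 0.2334, 0.0709]
ee_rot: [0.999, -0.054, 0.0, -0.001]
wrist_force: [-2.8, 1.8, 5.3]
finger_gap: 0.0449
grasp_force: 5.0
```

```bash
python3 -m jog '[{"claw":0.4,"tx":0,"ty":0,"tz":0,"yaw":0},{"claw":0.4,"tx":0,"ty":0,"tz":0,"yaw":0}]'; python3 -c "
from h import *
i,W=cloud('wrist'); save('w5.png',i[150:,150:500])
s=sensors.get_state(); M=R.from_quat(s['ee_rot']).as_matrix(); T=(W-s['eef_pos'])@M
for r in range(256,300,6): print(r,[tuple(int(v*1000) for v in np.nan_to_num(T[r,c])) for c in (240,246,252,258,264,270,320,378,384,390,396)])
"
```

```text
clock: 13.92
eef_pos: [0.3542, 0.2349, 0.073]
ee_rot: [0.999, -0.054, 0.002, -0.002]
wrist_force: [-3.2, 3.3, 14.6]
finger_gap: 0.0343
grasp_force: 15.9
256 [(11, -43, 23), (11, -40, 23), (11, -37, 23), (10, -34, 24), (11, -30, 23), (11, -27, 22), (21, -1, -4), (20, 24, -1), (19, 27, 0), (20, 30, 0), (11, 38, 22)]
262 [(7, -43, 23), (7, -40, 23), (8, -37, 22), (7, -34, 23), (7, -31, 23), (7, -28, 24), (18, -1, -3), (17, 24, -1), (17, 27, -1), (17, 30, -1), (8, 38, 21)]
268 [(4, -43, 22), (4, -40, 23), (4, -37, 22), (4, -34, 23), (4, -31, 22), (4, -28, 23), (15, -1, -4), (14, 24, -1), (14, 27, -1), (13, 30, 0), (4, 39, 23)]
274 [(0, -44, 23), (1, -40, 22), (0, -37, 24), (0, -34, 23), (1, -31, 23), (0, -28, 23), (13, -1, -4), (11, 25, -1), (11, 27, -1), (11, 30, -1), (1, 38, 22)]
280 [(-2, -44, 23), (-2, -41, 23), (-2, -38, 23), (-2, -34, 23), (-2, -31, 23), (11, -23, -7), (9, -1, -4), (8, 25, -1), (8, 27, -1), (8, 30, -1), (-2, 39, 22)]
286 [(-6, -44, 24), (-5, -41, 22), (-5, -38, 22), (-5, -34, 22), (-5, -31, 22), (11, -22, -13), (6, -1, -4), (11, 23, -13), (5, 28, 0), (5, 31, -1), (-6, 39, 23)]
292 [(-9, -44, 22), (-9, -41, 22), (-9, -38, 23), (6, -28, -10), (7, -25, -10), (10, -21, -18), (4, -1, -4), (11, 22, -18), (6, 26, -10), (7, 29, -10), (-9, 39, 22)]
298 [(-13, -45, 23), (-12, -41, 22), (7, -29, -16), (7, -27, -16), (11, -23, -24), (11, -20, -24), (0, -1, -2), (11, 21, -24), (6, 25, -14), (6, 28, -15), (7, 30, -16)]
```

View pics/w5.png

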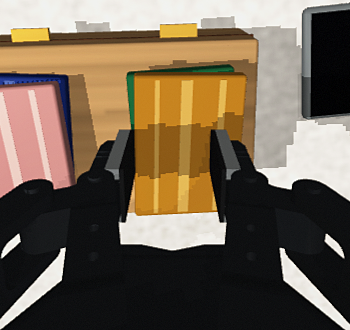

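The amber slab (190,140 in the crop) was touched on top: the pads stand farther back than assumed and swung onto it. I'll open, rise and re-measure before going lower.

```bash
python3 -m jog '[{"claw":0.75,"tx":0,"ty":0,"tz":-0.01,"yaw":0},{"claw":0.75,"tx":0,"ty":0,"tz":-0.02,"yaw":0},{"claw":0.75,"tx":0,"ty":0,"tz":-0.06,"yaw":0},{"claw":0.75,"tx":0,"ty":0,"tz":-0.1,"yaw":0},{"claw":0.75,"tx":0,"ty":0,"tz":-0.1,"yaw":0},{"claw":0.75,"tx":0,"ty":0,"tz":-0.1,"yaw":0},{"claw":0.75,"tx":0,"ty":0,"tz":-0.1,"yaw":0}]'; python3 -c "
from h import *
i,W=cloud('wrist');stacks(i,W); go(.352,.2326,.063,-6.4)
s=sensors.get_state(); M=R.from_quat(s['ee_rot']).as_matrix(); T=(W-s['eef_pos'])@M
q=T[270:330,200:440]; k=(q[...,2]<.01)&(q[...,2]>-.02); print(q[k][:,2].max(), q[k][:,1].min(),q[k][:,1].max())
"
```

```text
clock: 14.55
eef_pos: [0.351, 0.2323, 0.1194]
ee_rot: [0.999, -0.054, -0.001, 0.0]
wrist_force: [0.4, -1.0, -0.7]
finger_gap: 0.064
grasp_force: 0.0
stack [329. 249.] z 0.074 [3.53100e-01 2.27400e-01 5.02000e-02 7.05000e-02 8.28062e+01]
stack [192. 253.] z 0.0659 [3.54300e-01 3.13400e-01 5.07000e-02 7.03000e-02 8.78381e+01]
t [ 0.0029 -0.0013  0.112 ] yaw 0.001 mm [ 1.5 -0.6 56. ] eef [0.3506 0.2322 0.119 ] th -6.22 gap 0.0642 t 14.6
-0.007047265341260421 -0.04558410708894836 0.04519016794399111
```

```bash
python3 -m jog '[{"claw":0.75,"tx":0.006,"ty":0.009,"tz":0.04,"yaw":0.0055},{"claw":0.75,"tx":0.006,"ty":0.009,"tz":0.07,"yaw":0.0055},{"claw":0.75,"tx":0.006,"ty":0.009,"tz":0.09,"yaw":0.0055},{"claw":0.75,"tx":0.006,"ty":0.009,"tz":0.1,"yaw":0.0055},{"claw":0.75,"tx":0.006,"ty":0.009,"tz":0.11,"yaw":0.0055},{"claw":0.75,"tx":0.006,"ty":0.009,"tz":0.11,"yaw":0.0055},{"claw":0.75,"tx":0.006,"ty":0.009,"tz":0.11,"yaw":0.0055}]'; python3 -m jog '[{"claw":0.45,"tx":0,"ty":0,"tz":0,"yaw":0},{"claw":0.45,"tx":0,"ty":0,"tz":0,"yaw":0},{"claw":0.45,"tx":0,"ty":0,"tz":0,"yaw":0},{"claw":0.45,"tx":0,"ty":0,"tz":0,"yaw":0},{"claw":0.45,"tx":0,"ty":0,"tz":0,"yaw":0}]' 30
```

```text
clock: 15.18
eef_pos: [0.3542, 0.228, 0.0651]
ee_rot: [0.998, -0.063, -0.0, 0.0]
wrist_force: [1.0, -0.4, 0.0]
finger_gap: 0.0642
grasp_force: 0.0
clock: 15.6
eef_pos: [0.355, 0.2283, 0.066]
ee_rot: [0.998, -0.063, 0.001, -0.001]
wrist_force: [-0.2, 0.6, 4.1]
finger_gap: 0.0486
grasp_force: 31.6
```

```bash
python3 -m jog '[{"claw":0.45,"tx":0,"ty":0,"tz":-0.04,"yaw":0},{"claw":0.45,"tx":0,"ty":0,"tz":-0.1,"yaw":0},{"claw":0.45,"tx":0,"ty":0,"tz":-0.14,"yaw":0},{"claw":0.45,"tx":0,"ty":0,"tz":-0.14,"yaw":0}]'|tail -2; python3 -m jog '[{"claw":0.45,"tx":0.05,"ty":0.013,"tz":0,"yaw":-0.004},{"claw":0.45,"tx":0.12,"ty":0.032,"tz":0,"yaw":-0.01},{"claw":0.45,"tx":0.2,"ty":0.053,"tz":0,"yaw":-0.02},{"claw":0.45,"tx":0.28,"ty":0.075,"tz":0,"yaw":-0.03},{"claw":0.45,"tx":0.36,"ty":0.096,"tz":0,"yaw":-0.04},{"claw":0.45,"tx":0.43,"ty":0.115,"tz":0,"yaw":-0.04},{"claw":0.45,"tx":0.5,"ty":0.135,"tz":0,"yaw":-0.04},{"claw":0.45,"tx":0.556,"ty":0.15,"tz":0,"yaw":-0.04},{"claw":0.45,"tx":0.556,"ty":0.15,"tz":0,"yaw":-0.04},{"claw":0.45,"tx":0.556,"ty":0.15,"tz":0,"yaw":-0.04}]'; python3 -m jog '[{"claw":0.45,"tx":0,"ty":0,"tz":0,"yaw":0},{"claw":0.45,"tx":0,"ty":0,"tz":0,"yaw":0}]'; python3 -c "
from h import *
i,W=cloud('wrist'); save('w6.png',i[150:,150:500])
s=sensors.get_state(); M=R.from_quat(s['ee_rot']).as_matrix(); T=(W-s['eef_pos'])@M
k=(abs(T[...,1])<.02)&(abs(T[...,0]-.02)<.012)&(T[...,2]<.02);q=T[k]; print('slab top rel',np.median(q[:,2]),np.polyfit(q[:,1],q[:,2],1))
k=(abs(T[...,1])<.015)&(T[...,2]<.02)&(T[...,2]>-.03);print('xmax',np.percentile(T[k][:,0],99)); go(.6217,.119,.05,0)"
```

```text
finger_gap: 0.0486
grasp_force: 31.6
clock: 16.77
eef_pos: [0.6204, 0.1176, 0.1328]
ee_rot: [1.0, -0.001, -0.002, 0.0]
wrist_force: [-0.8, 0.5, -0.8]
finger_gap: 0.0487
grasp_force: 31.6
clock: 16.93
eef_pos: [0.6185, 0.1193, 0.1338]
ee_rot: [1.0, 0.0, -0.002, -0.0]
wrist_force: [-0.4, -1.0, -0.6]
finger_gap: 0.0487
grasp_force: 31.6
slab top rel -0.08666301541973785 [ 0.00048605 -0.07286419]
xmax 0.033264347131391404
t [0.0062 0.0008 0.1686] yaw 0.0003 mm [ 3.1  0.4 84.3] eef [0.6188 0.1194 0.1343] th 0.06 gap 0.0487 t 17.0
```

View pics/w6.png

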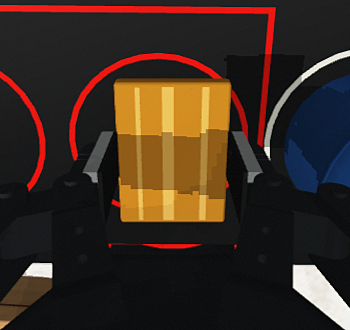

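The amber slab is held squarely at (172,150) in the crop, over the right red ring. Lowering it now.

```bash
python3 -m jog '[{"claw":0.45,"tx":0.004,"ty":0.001,"tz":0.05,"yaw":0},{"claw":0.45,"tx":0.004,"ty":0.001,"tz":0.1,"yaw":0},{"claw":0.45,"tx":0.004,"ty":0.001,"tz":0.135,"yaw":0},{"claw":0.45,"tx":0.004,"ty":0.001,"tz":0.152,"yaw":0},{"claw":0.45,"tx":0.004,"ty":0.001,"tz":0.16,"yaw":0},{"claw":0.45,"tx":0.004,"ty":0.001,"tz":0.165,"yaw":0},{"claw":0.45,"tx":0.004,"ty":0.001,"tz":0.165,"yaw":0},{"claw":0.45,"tx":0.004,"ty":0.001,"tz":0.165,"yaw":0}]'; python3 -m jog '[{"claw":0.75,"tx":0,"ty":0,"tz":0,"yaw":0},{"claw":0.75,"tx":0,"ty":0,"tz":0,"yaw":0},{"claw":0.75,"tx":0,"ty":0,"tz":0,"yaw":0},{"claw":0.75,"tx":0,"ty":0,"tz":-0.04,"yaw":0},{"claw":0.75,"tx":0,"ty":0,"tz":-0.1,"yaw":0},{"claw":0.75,"tx":0,"ty":0,"tz":-0.16,"yaw":0},{"claw":0.75,"tx":0,"ty":0,"tz":-0.16,"yaw":0},{"claw":0.75,"tx":0,"ty":0,"tz":-0.16,"yaw":0}]';  python3 -c "
from h import *
i,W=cloud('wrist'); z=W[...,2]; hsv=cv2.cvtColor(i,cv2.COLOR_RGB2HSV)
k=(z>.0535)&(z<.064)&(abs(W[...,0]-.58)<.1)&(abs(W[...,1]-.204)<.15); q=W[k]; print(len(q),np.median(q[:,2]),cv2.minAreaRect(q[:,:2].astype(np.float32)),q[:,2].std())
s=sensors.get_state();go(.358,.270,.17,-2)"
```

```text
clock: 17.65
eef_pos: [0.6235, 0.1183, 0.0541]
ee_rot: [1.0, 0.0, 0.001, -0.0]
wrist_force: [-0.0, 0.0, -0.9]
finger_gap: 0.0488
grasp_force: 31.6
clock: 18.32
eef_pos: [0.625, 0.1183, 0.1362]
ee_rot: [1.0, -0.0, 0.004, -0.0]
wrist_force: [0.1, 0.7, -0.1]
finger_gap: 0.064
grasp_force: 0.0
6848 0.058006630759760786 ((0.6224766373634338, 0.11829476058483124), (0.07008423656225204, 0.05018642172217369), 0.07340704649686813) 0.0006972958299724274
t [-0.5302 -0.3036 -0.0736] yaw 0.0111 mm [-265.1 -151.8  -36.8] eef [0.6232 0.1181 0.1338] th -0.01 gap 0.064 t 18.4
```

```bash
python3 -m jog '[{"claw":0.75,"tx":-0.53,"ty":-0.3,"tz":-0.09,"yaw":0.011},{"claw":0.75,"tx":-0.53,"ty":-0.3,"tz":-0.09,"yaw":0.011},{"claw":0.75,"tx":-0.53,"ty":-0.3,"tz":-0.09,"yaw":0.011},{"claw":0.75,"tx":-0.53,"ty":-0.3,"tz":-0.09,"yaw":0.011},{"claw":0.75,"tx":-0.53,"ty":-0.3,"tz":-0.09,"yaw":0.011},{"claw":0.75,"tx":-0.53,"ty":-0.3,"tz":-0.09,"yaw":0.011},{"claw":0.75,"tx":-0.53,"ty":-0.3,"tz":-0.09,"yaw":0.011},{"claw":0.75,"tx":-0.53,"ty":-0.3,"tz":-0.09,"yaw":0.011},{"claw":0.75,"tx":-0.53,"ty":-0.3,"tz":-0.09,"yaw":0.011},{"claw":0.75,"tx":-0.53,"ty":-0.3,"tz":-0.09,"yaw":0.011}]' |tail -1; python3 -m jog '[{"claw":0.75,"tx":0,"ty":0,"tz":0,"yaw":0},{"claw":0.75,"tx":0,"ty":0,"tz":0,"yaw":0},{"claw":0.75,"tx":0,"ty":0,"tz":0,"yaw":0}]'|tail -1
cat >> h.py <<'E'
def plan(W,y0,top):
    "grasp (move 1) for the stack near y0, whose top face is at height top"
    z=W[...,2]; q=W[(abs(z-top)<.003)&(abs(W[...,0]-.353)<.06)&(abs(W[...,1]-y0)<.04)][:,:2].astype(np.float32)
    r=cv2.minAreaRect(q); b=cv2.boxPoints(r); e=b[1]-b[0]; f=b[2]-b[1]; L=e if np.hypot(*e)>np.hypot(*f) else f
    a=np.degrees(np.arctan2(L[1],L[0])); a=(a+90)%180-90; print(np.round(r[0],4),np.round(r[1],4),"ang",a.round(2)); go(*r[0],top-.0095,a)
E
python3 -c "
from h import *
i,W=cloud('wrist');stacks(i,W); plan(W,.313,.066); plan(W,.23,.066)"
```

```text
grasp_force: 0.0
grasp_force: 0.0
stack [265. 232.] z 0.0659 [3.54300e-01 3.13400e-01 5.02000e-02 7.04000e-02 8.80023e+01]
stack [369. 233.] z 0.0659 [3.53800e-01 2.30200e-01 5.02000e-02 7.02000e-02 8.68934e+01]
[0.3543 0.3134] [0.0502 0.0704] ang -2.0
t [-0.0113 -0.0915  0.2413] yaw -0.0005 mm [ -5.7 -45.8 120.7] eef [0.3583 0.2675 0.1772] th -2.09 gap 0.0641 t 19.5
[0.3538 0.2302] [0.0502 0.0702] ang -3.11
t [-0.0061  0.0748  0.2414] yaw 0.0057 mm [ -3.1  37.4 120.7] eef [0.3583 0.2675 0.1772] th -2.09 gap 0.0641 t 19.5
```

```bash
python3 -m jog '[{"claw":0.75,"tx":-0.006,"ty":0.075,"tz":0.05,"yaw":0.006},{"claw":0.75,"tx":-0.006,"ty":0.075,"tz":0.12,"yaw":0.006},{"claw":0.75,"tx":-0.006,"ty":0.075,"tz":0.18,"yaw":0.006},{"claw":0.75,"tx":-0.006,"ty":0.075,"tz":0.22,"yaw":0.006},{"claw":0.75,"tx":-0.006,"ty":0.075,"tz":0.241,"yaw":0.006},{"claw":0.75,"tx":-0.006,"ty":0.075,"tz":0.241,"yaw":0.006},{"claw":0.75,"tx":-0.006,"ty":0.075,"tz":0.241,"yaw":0.006},{"claw":0.75,"tx":-0.006,"ty":0.075,"tz":0.241,"yaw":0.006}]'; python3 -m jog '[{"claw":0.45,"tx":0,"ty":0,"tz":0,"yaw":0},{"claw":0.45,"tx":0,"ty":0,"tz":0,"yaw":0},{"claw":0.45,"tx":0,"ty":0,"tz":0,"yaw":0},{"claw":0.45,"tx":0,"ty":0,"tz":0,"yaw":0},{"claw":0.45,"tx":0,"ty":0,"tz":0,"yaw":0}]' 30;  python3 -m jog '[{"claw":0.45,"tx":0,"ty":0,"tz":-0.04,"yaw":0},{"claw":0.45,"tx":0,"ty":0,"tz":-0.1,"yaw":0},{"claw":0.45,"tx":0,"ty":0,"tz":-0.14,"yaw":0},{"claw":0.45,"tx":0,"ty":0,"tz":-0.14,"yaw":0}]'|tail -2; python3 -m jog '[{"claw":0.45,"tx":0.04,"ty":0.02,"tz":0,"yaw":-0.004},{"claw":0.45,"tx":0.1,"ty":0.05,"tz":0,"yaw":-0.01},{"claw":0.45,"tx":0.16,"ty":0.085,"tz":0,"yaw":-0.017},{"claw":0.45,"tx":0.23,"ty":0.12,"tz":0,"yaw":-0.017},{"claw":0.45,"tx":0.3,"ty":0.16,"tz":0,"yaw":-0.017},{"claw":0.45,"tx":0.35,"ty":0.185,"tz":0,"yaw":-0.017},{"claw":0.45,"tx":0.379,"ty":0.202,"tz":0,"yaw":-0.017},{"claw":0.45,"tx":0.379,"ty":0.202,"tz":0,"yaw":-0.017},{"claw":0.45,"tx":0.379,"ty":0.202,"tz":0,"yaw":-0.017},{"claw":0.45,"tx":0.379,"ty":0.202,"tz":0,"yaw":-0.017}]'|tail -2; python3 -c "
from h import *
go(.5377,.119,.0515,0)"
```

```text
clock: 20.17
eef_pos: [0.3544, 0.2309, 0.0579]
ee_rot: [1.0, -0.027, 0.001, -0.0]
wrist_force: [1.1, 0.9, 0.4]
finger_gap: 0.0637
grasp_force: 0.0
clock: 20.58
eef_pos: [0.3547, 0.2313, 0.0586]
ee_rot: [1.0, -0.027, 0.002, -0.001]
wrist_force: [0.1, -1.3, 6.2]
finger_gap: 0.0487
grasp_force: 31.1
finger_gap: 0.0485
grasp_force: 31.7
finger_gap: 0.0485
grasp_force: 31.6
t [0.005  0.0024 0.1489] yaw 0.0 mm [ 2.5  1.2 74.5] eef [0.5354 0.1202 0.126 ] th 0.0 gap 0.0485 t 21.8
```

```bash
python3 -m jog '[{"claw":0.45,"tx":0.004,"ty":0.002,"tz":0.05,"yaw":0},{"claw":0.45,"tx":0.004,"ty":0.002,"tz":0.1,"yaw":0},{"claw":0.45,"tx":0.004,"ty":0.002,"tz":0.125,"yaw":0},{"claw":0.45,"tx":0.004,"ty":0.002,"tz":0.138,"yaw":0},{"claw":0.45,"tx":0.004,"ty":0.002,"tz":0.146,"yaw":0},{"claw":0.45,"tx":0.004,"ty":0.002,"tz":0.148,"yaw":0},{"claw":0.45,"tx":0.004,"ty":0.002,"tz":0.148,"yaw":0},{"claw":0.45,"tx":0.004,"ty":0.002,"tz":0.148,"yaw":0}]'; python3 -m jog '[{"claw":0.75,"tx":0,"ty":0,"tz":0,"yaw":0},{"claw":0.75,"tx":0,"ty":0,"tz":0,"yaw":0},{"claw":0.75,"tx":0,"ty":0,"tz":0,"yaw":0},{"claw":0.75,"tx":0,"ty":0,"tz":-0.04,"yaw":0},{"claw":0.75,"tx":0,"ty":0,"tz":-0.1,"yaw":0},{"claw":0.75,"tx":0,"ty":0,"tz":-0.16,"yaw":0},{"claw":0.75,"tx":0,"ty":0,"tz":-0.16,"yaw":0},{"claw":0.75,"tx":0,"ty":0,"tz":-0.16,"yaw":0}]' |tail -2
cat >> h.py <<'E'
def placed(W):
    z=W[...,2]; m=(z>.0535)&(z<.08)&(abs(W[...,0]-.58)<.1)&(abs(W[...,1]-.204)<.15)
    n,l,s,c=cv2.connectedComponentsWithStats(m.astype(np.uint8))
    for k in range(1,n):
        if s[k,4]>300: q=W[l==k]; r=cv2.minAreaRect(q[:,:2].astype(np.float32)); print("placed",np.round(np.r_[r[0],r[1],r[2]],4),"z",np.percentile(q[:,2],[2,50,98]).round(4))
E
python3 -c "
from h import *
i,W=cloud('wrist');placed(W)"; python3 -m jog '[{"claw":0.75,"tx":-0.36,"ty":-0.302,"tz":-0.09,"yaw":0.011},{"claw":0.75,"tx":-0.36,"ty":-0.302,"tz":-0.09,"yaw":0.011},{"claw":0.75,"tx":-0.36,"ty":-0.302,"tz":-0.09,"yaw":0.011},{"claw":0.75,"tx":-0.36,"ty":-0.302,"tz":-0.09,"yaw":0.011},{"claw":0.75,"tx":-0.36,"ty":-0.302,"tz":-0.09,"yaw":0.011},{"claw":0.75,"tx":-0.36,"ty":-0.302,"tz":-0.09,"yaw":0.011},{"claw":0.75,"tx":-0.36,"ty":-0.302,"tz":-0.09,"yaw":0.011},{"claw":0.75,"tx":-0.36,"ty":-0.302,"tz":-0.09,"yaw":0.011},{"claw":0.75,"tx":-0.36,"ty":-0.302,"tz":-0.09,"yaw":0.011},{"claw":0.75,"tx":-0.36,"ty":-0.302,"tz":-0.09,"yaw":0.011}]' |tail -1; python3 -m jog '[{"claw":0.75,"tx":0,"ty":0,"tz":0,"yaw":0},{"claw":0.75,"tx":0,"ty":0,"tz":0,"yaw":0},{"claw":0.75,"tx":0,"ty":0,"tz":0,"yaw":0}]'|tail -1;python3 -c "
from h import *
i,W=cloud('wrist');stacks(i,W); plan(W,.313,.066); plan(W,.23,.058)"
```

```text
clock: 22.42
eef_pos: [0.5401, 0.119, 0.0543]
ee_rot: [1.0, 0.0, 0.001, -0.0]
wrist_force: [0.4, 0.7, -0.9]
finger_gap: 0.0485
grasp_force: 31.6
finger_gap: 0.0638
grasp_force: 0.0
placed [0.6221 0.1183 0.0691 0.0501 0.0158] z [0.0566 0.058  0.0594]
placed [0.5396 0.1189 0.07   0.0501 0.1269] z [0.0565 0.058  0.0593]
grasp_force: 0.0
grasp_force: 0.0
stack [267. 233.] z 0.0659 [3.54600e-01 3.13300e-01 5.02000e-02 6.94000e-02 8.80257e+01]
stack [372. 238.] z 0.058 [3.47900e-01 2.28500e-01 5.01000e-02 7.02000e-02 8.89492e+01]
[0.3546 0.3133] [0.0502 0.0694] ang -1.97
t [-0.0127 -0.0876  0.2427] yaw -0.0005 mm [ -6.4 -43.8 121.3] eef [0.3595 0.2693 0.1779] th -2.06 gap 0.0643 t 24.3
[0.3479 0.2285] [0.0501 0.0702] ang -1.05
t [-0.0202  0.0823  0.2587] yaw -0.0056 mm [-10.1  41.2 129.4] eef [0.3595 0.2693 0.1779] th -2.06 gap 0.0643 t 24.3
```

```bash
python3 -m jog '[{"claw":0.75,"tx":-0.012,"ty":-0.088,"tz":0.05,"yaw":0},{"claw":0.75,"tx":-0.012,"ty":-0.088,"tz":0.12,"yaw":0},{"claw":0.75,"tx":-0.012,"ty":-0.088,"tz":0.18,"yaw":0},{"claw":0.75,"tx":-0.012,"ty":-0.088,"tz":0.22,"yaw":0},{"claw":0.75,"tx":-0.012,"ty":-0.088,"tz":0.242,"yaw":0},{"claw":0.75,"tx":-0.012,"ty":-0.088,"tz":0.242,"yaw":0},{"claw":0.75,"tx":-0.012,"ty":-0.088,"tz":0.242,"yaw":0},{"claw":0.75,"tx":-0.012,"ty":-0.088,"tz":0.242,"yaw":0}]'; python3 -m jog '[{"claw":0.45,"tx":0,"ty":0,"tz":0,"yaw":0},{"claw":0.45,"tx":0,"ty":0,"tz":0,"yaw":0},{"claw":0.45,"tx":0,"ty":0,"tz":0,"yaw":0},{"claw":0.45,"tx":0,"ty":0,"tz":0,"yaw":0},{"claw":0.45,"tx":0,"ty":0,"tz":0,"yaw":0}]' 30;  python3 -m jog '[{"claw":0.45,"tx":0,"ty":0,"tz":-0.04,"yaw":0},{"claw":0.45,"tx":0,"ty":0,"tz":-0.1,"yaw":0},{"claw":0.45,"tx":0,"ty":0,"tz":-0.14,"yaw":0},{"claw":0.45,"tx":0,"ty":0,"tz":-0.14,"yaw":0}]'|tail -2; python3 -m jog '[{"claw":0.45,"tx":0.05,"ty":0.02,"tz":0,"yaw":-0.004},{"claw":0.45,"tx":0.12,"ty":0.045,"tz":0,"yaw":-0.011},{"claw":0.45,"tx":0.2,"ty":0.075,"tz":0,"yaw":-0.011},{"claw":0.45,"tx":0.28,"ty":0.105,"tz":0,"yaw":-0.011},{"claw":0.45,"tx":0.36,"ty":0.135,"tz":0,"yaw":-0.011},{"claw":0.45,"tx":0.43,"ty":0.16,"tz":0,"yaw":-0.011},{"claw":0.45,"tx":0.5,"ty":0.185,"tz":0,"yaw":-0.011},{"claw":0.45,"tx":0.541,"ty":0.199,"tz":0,"yaw":-0.011},{"claw":0.45,"tx":0.541,"ty":0.199,"tz":0,"yaw":-0.011},{"claw":0.45,"tx":0.541,"ty":0.199,"tz":0,"yaw":-0.011}]'|tail -2; python3 -c "
from h import *
go(.6217,.204,.0515,0); pots()"
```

```text
clock: 24.93
eef_pos: [0.3561, 0.3146, 0.0586]
ee_rot: [1.0, -0.018, 0.001, -0.001]
wrist_force: [0.6, 0.0, 0.1]
finger_gap: 0.0641
grasp_force: 0.0
clock: 25.35
eef_pos: [0.3562, 0.3148, 0.0592]
ee_rot: [1.0, -0.017, 0.002, -0.001]
wrist_force: [-0.6, -0.7, 5.7]
finger_gap: 0.0487
grasp_force: 30.8
finger_gap: 0.0485
grasp_force: 31.5
finger_gap: 0.048
grasp_force: 31.4
t [1.000e-04 5.000e-04 1.489e-01] yaw -0.0007 mm [ 0.   0.2 74.4] eef [0.6218 0.2042 0.1259] th -0.12 gap 0.048 t 26.5
blue [ 0.5727 -0.0422] 0.0578 zmax 0.147
steel [ 0.5771 -0.1685] 0.0577 zmax 0.1484
```

The blue pot has been knocked about 20 mm off. I'll place this slab and the last two first, then put the pot back.

```bash
python3 -m jog '[{"claw":0.45,"tx":0,"ty":0,"tz":0.05,"yaw":0},{"claw":0.45,"tx":0,"ty":0,"tz":0.1,"yaw":0},{"claw":0.45,"tx":0,"ty":0,"tz":0.125,"yaw":0},{"claw":0.45,"tx":0,"ty":0,"tz":0.138,"yaw":0},{"claw":0.45,"tx":0,"ty":0,"tz":0.146,"yaw":0},{"claw":0.45,"tx":0,"ty":0,"tz":0.148,"yaw":0},{"claw":0.45,"tx":0,"ty":0,"tz":0.148,"yaw":0},{"claw":0.45,"tx":0,"ty":0,"tz":0.148,"yaw":0}]'; python3 -m jog '[{"claw":0.75,"tx":0,"ty":0,"tz":0,"yaw":0},{"claw":0.75,"tx":0,"ty":0,"tz":0,"yaw":0},{"claw":0.75,"tx":0,"ty":0,"tz":0,"yaw":0},{"claw":0.75,"tx":0,"ty":0,"tz":-0.04,"yaw":0},{"claw":0.75,"tx":0,"ty":0,"tz":-0.1,"yaw":0},{"claw":0.75,"tx":0,"ty":0,"tz":-0.16,"yaw":0},{"claw":0.75,"tx":0,"ty":0,"tz":-0.16,"yaw":0},{"claw":0.75,"tx":0,"ty":0,"tz":-0.16,"yaw":0}]' |tail -2; python3 -c "
from h import *
i,W=cloud('wrist');placed(W)"; python3 -m jog '[{"claw":0.75,"tx":-0.53,"ty":-0.132,"tz":-0.09,"yaw":0.006},{"claw":0.75,"tx":-0.53,"ty":-0.132,"tz":-0.09,"yaw":0.006},{"claw":0.75,"tx":-0.53,"ty":-0.132,"tz":-0.09,"yaw":0.006},{"claw":0.75,"tx":-0.53,"ty":-0.132,"tz":-0.09,"yaw":0.006},{"claw":0.75,"tx":-0.53,"ty":-0.132,"tz":-0.09,"yaw":0.006},{"claw":0.75,"tx":-0.53,"ty":-0.132,"tz":-0.09,"yaw":0.006},{"claw":0.75,"tx":-0.53,"ty":-0.132,"tz":-0.09,"yaw":0.006},{"claw":0.75,"tx":-0.53,"ty":-0.132,"tz":-0.09,"yaw":0.006},{"claw":0.75,"tx":-0.53,"ty":-0.132,"tz":-0.09,"yaw":0.006},{"claw":0.75,"tx":-0.53,"ty":-0.132,"tz":-0.09,"yaw":0.006}]' |tail -1; python3 -m jog '[{"claw":0.75,"tx":0,"ty":0,"tz":0,"yaw":0},{"claw":0.75,"tx":0,"ty":0,"tz":0,"yaw":0},{"claw":0.75,"tx":0,"ty":0,"tz":0,"yaw":0}]'|tail -1;python3 -c "
from h import *
i,W=cloud('wrist');stacks(i,W); plan(W,.313,.058); plan(W,.23,.058)"
```

```text
clock: 27.23
eef_pos: [0.6225, 0.2055, 0.0546]
ee_rot: [1.0, 0.0, 0.001, -0.0]
wrist_force: [-0.3, -0.1, -0.3]
finger_gap: 0.0482
grasp_force: 31.4
finger_gap: 0.0639
grasp_force: 0.0
placed [6.22500e-01 1.18400e-01 5.07000e-02 6.97000e-02 8.98623e+01] z [0.0554 0.058  0.0593]
placed [0.621  0.2054 0.0697 0.0501 0.1736] z [0.0565 0.058  0.0593]
placed [0.563  0.1072 0.0237 0.026  0.0243] z [0.0541 0.0579 0.0591]
grasp_force: 0.0
grasp_force: 0.0
stack [269. 226.] z 0.058 [3.57600e-01 3.13900e-01 5.01000e-02 7.04000e-02 8.23662e+01]
stack [374. 236.] z 0.058 [3.47800e-01 2.28600e-01 5.01000e-02 7.05000e-02 8.91836e+01]
[0.3576 0.3139] [0.0501 0.0704] ang -7.63
t [-0.0007 -0.0863  0.2585] yaw 0.036 mm [ -0.4 -43.1 129.2] eef [0.3572 0.2709 0.1778] th -1.16 gap 0.064 t 29.1
[0.3478 0.2287] [0.0502 0.0706] ang -0.9
t [-0.0169  0.0847  0.2585] yaw -0.0014 mm [ -8.5  42.3 129.3] eef [0.3572 0.2709 0.1778] th -1.16 gap 0.064 t 29.1
```

```bash
python3 -m jog '[{"claw":0.75,"tx":-0.017,"ty":0.085,"tz":0.05,"yaw":-0.001},{"claw":0.75,"tx":-0.017,"ty":0.085,"tz":0.12,"yaw":-0.001},{"claw":0.75,"tx":-0.017,"ty":0.085,"tz":0.18,"yaw":-0.001},{"claw":0.75,"tx":-0.017,"ty":0.085,"tz":0.22,"yaw":-0.001},{"claw":0.75,"tx":-0.017,"ty":0.085,"tz":0.245,"yaw":-0.001},{"claw":0.75,"tx":-0.017,"ty":0.085,"tz":0.257,"yaw":-0.001},{"claw":0.75,"tx":-0.017,"ty":0.085,"tz":0.257,"yaw":-0.001},{"claw":0.75,"tx":-0.017,"ty":0.085,"tz":0.257,"yaw":-0.001}]'; python3 -m jog '[{"claw":0.45,"tx":0,"ty":0,"tz":0,"yaw":0},{"claw":0.45,"tx":0,"ty":0,"tz":0,"yaw":0},{"claw":0.45,"tx":0,"ty":0,"tz":0,"yaw":0},{"claw":0.45,"tx":0,"ty":0,"tz":0,"yaw":0},{"claw":0.45,"tx":0,"ty":0,"tz":0,"yaw":0}]' 30;  python3 -m jog '[{"claw":0.45,"tx":0,"ty":0,"tz":-0.04,"yaw":0},{"claw":0.45,"tx":0,"ty":0,"tz":-0.1,"yaw":0},{"claw":0.45,"tx":0,"ty":0,"tz":-0.15,"yaw":0},{"claw":0.45,"tx":0,"ty":0,"tz":-0.15,"yaw":0}]'|tail -2; python3 -m jog '[{"claw":0.45,"tx":0.05,"ty":0.005,"tz":0,"yaw":-0.004},{"claw":0.45,"tx":0.11,"ty":0.012,"tz":0,"yaw":-0.005},{"claw":0.45,"tx":0.18,"ty":0.02,"tz":0,"yaw":-0.005},{"claw":0.45,"tx":0.25,"ty":0.028,"tz":0,"yaw":-0.005},{"claw":0.45,"tx":0.32,"ty":0.036,"tz":0,"yaw":-0.005},{"claw":0.45,"tx":0.36,"ty":0.041,"tz":0,"yaw":-0.005},{"claw":0.45,"tx":0.381,"ty":0.043,"tz":0,"yaw":-0.005},{"claw":0.45,"tx":0.381,"ty":0.043,"tz":0,"yaw":-0.005},{"claw":0.45,"tx":0.381,"ty":0.043,"tz":0,"yaw":-0.005},{"claw":0.45,"tx":0.381,"ty":0.043,"tz":0,"yaw":-0.005}]'|tail -2; python3 -c "
from h import *
go(.5377,.204,.0515,0)"
```

```text
clock: 29.75
eef_pos: [0.3478, 0.229, 0.0499]
ee_rot: [1.0, -0.008, 0.0, -0.0]
wrist_force: [0.0, 0.2, -0.3]
finger_gap: 0.0645
grasp_force: 0.0
clock: 30.17
eef_pos: [0.3486, 0.2294, 0.051]
ee_rot: [1.0, -0.008, 0.002, -0.001]
wrist_force: [-0.6, -1.0, 6.8]
finger_gap: 0.0484
grasp_force: 31.3
finger_gap: 0.0484
grasp_force: 31.5
finger_gap: 0.0486
grasp_force: 31.5
t [0.0055 0.0012 0.1446] yaw 0.0002 mm [ 2.7  0.6 72.3] eef [0.5352 0.2046 0.1238] th 0.04 gap 0.0486 t 31.3
```

```bash
python3 -m jog '[{"claw":0.45,"tx":0.003,"ty":0.001,"tz":0.05,"yaw":0},{"claw":0.45,"tx":0.003,"ty":0.001,"tz":0.1,"yaw":0},{"claw":0.45,"tx":0.003,"ty":0.001,"tz":0.122,"yaw":0},{"claw":0.45,"tx":0.003,"ty":0.001,"tz":0.135,"yaw":0},{"claw":0.45,"tx":0.003,"ty":0.001,"tz":0.142,"yaw":0},{"claw":0.45,"tx":0.003,"ty":0.001,"tz":0.144,"yaw":0},{"claw":0.45,"tx":0.003,"ty":0.001,"tz":0.144,"yaw":0},{"claw":0.45,"tx":0.003,"ty":0.001,"tz":0.144,"yaw":0}]'; python3 -m jog '[{"claw":0.75,"tx":0,"ty":0,"tz":0,"yaw":0},{"claw":0.75,"tx":0,"ty":0,"tz":0,"yaw":0},{"claw":0.75,"tx":0,"ty":0,"tz":0,"yaw":0},{"claw":0.75,"tx":0,"ty":0,"tz":-0.04,"yaw":0},{"claw":0.75,"tx":0,"ty":0,"tz":-0.1,"yaw":0},{"claw":0.75,"tx":0,"ty":0,"tz":-0.16,"yaw":0},{"claw":0.75,"tx":0,"ty":0,"tz":-0.16,"yaw":0},{"claw":0.75,"tx":0,"ty":0,"tz":-0.16,"yaw":0}]' |tail -2; python3 -c "
from h import *
i,W=cloud('wrist');placed(W)"; python3 -m jog '[{"claw":0.75,"tx":-0.36,"ty":-0.17,"tz":-0.09,"yaw":0.042},{"claw":0.75,"tx":-0.36,"ty":-0.17,"tz":-0.09,"yaw":0.042},{"claw":0.75,"tx":-0.36,"ty":-0.17,"tz":-0.09,"yaw":0.042},{"claw":0.75,"tx":-0.36,"ty":-0.17,"tz":-0.09,"yaw":0.042},{"claw":0.75,"tx":-0.36,"ty":-0.17,"tz":-0.09,"yaw":0.042},{"claw":0.75,"tx":-0.36,"ty":-0.17,"tz":-0.09,"yaw":0.042},{"claw":0.75,"tx":-0.36,"ty":-0.17,"tz":-0.09,"yaw":0.042},{"claw":0.75,"tx":-0.36,"ty":-0.17,"tz":-0.09,"yaw":0.042},{"claw":0.75,"tx":-0.36,"ty":-0.17,"tz":-0.09,"yaw":0.042},{"claw":0.75,"tx":-0.36,"ty":-0.17,"tz":-0.09,"yaw":0.042}]' |tail -1; python3 -m jog '[{"claw":0.75,"tx":0,"ty":0,"tz":0,"yaw":0},{"claw":0.75,"tx":0,"ty":0,"tz":0,"yaw":0},{"claw":0.75,"tx":0,"ty":0,"tz":0,"yaw":0}]'|tail -1;python3 -c "
from h import *
i,W=cloud('wrist');stacks(i,W); plan(W,.313,.058);pots()"
```

```text
clock: 32.0
eef_pos: [0.5398, 0.2042, 0.0539]
ee_rot: [1.0, 0.0, 0.001, -0.0]
wrist_force: [0.7, 0.4, -0.4]
finger_gap: 0.0485
grasp_force: 31.5
finger_gap: 0.0637
grasp_force: 0.0
placed [0.622  0.1185 0.0697 0.0505 0.0646] z [0.0562 0.058  0.0595]
placed [6.20600e-01 2.05400e-01 5.02000e-02 6.93000e-02 8.98503e+01] z [0.0566 0.058  0.0594]
placed [0.5394 0.2042 0.0697 0.0501 0.1307] z [0.0565 0.058  0.0593]
placed [0.5395 0.1191 0.0699 0.0508 0.049 ] z [0.056  0.058  0.0593]
grasp_force: 0.0
grasp_force: 0.0
stack [292. 232.] z 0.058 [3.57600e-01 3.14100e-01 4.96000e-02 7.02000e-02 8.23316e+01]
[0.3576 0.3142] [0.0497 0.0702] ang -7.67
t [-0.0097 -0.0503  0.2578] yaw 0.0003 mm [ -4.9 -25.2 128.9] eef [0.3591 0.2886 0.1774] th -7.61 gap 0.0643 t 33.9
blue [ 0.573  -0.0423] 0.0575 zmax 0.1474
steel [ 0.5766 -0.169 ] 0.058 zmax 0.1472
```

```bash
python3 -m jog '[{"claw":0.75,"tx":-0.01,"ty":-0.05,"tz":0.05,"yaw":0},{"claw":0.75,"tx":-0.01,"ty":-0.05,"tz":0.12,"yaw":0},{"claw":0.75,"tx":-0.01,"ty":-0.05,"tz":0.18,"yaw":0},{"claw":0.75,"tx":-0.01,"ty":-0.05,"tz":0.22,"yaw":0},{"claw":0.75,"tx":-0.01,"ty":-0.05,"tz":0.245,"yaw":0},{"claw":0.75,"tx":-0.01,"ty":-0.05,"tz":0.256,"yaw":0},{"claw":0.75,"tx":-0.01,"ty":-0.05,"tz":0.256,"yaw":0},{"claw":0.75,"tx":-0.01,"ty":-0.05,"tz":0.256,"yaw":0}]'; python3 -m jog '[{"claw":0.45,"tx":0,"ty":0,"tz":0,"yaw":0},{"claw":0.45,"tx":0,"ty":0,"tz":0,"yaw":0},{"claw":0.45,"tx":0,"ty":0,"tz":0,"yaw":0},{"claw":0.45,"tx":0,"ty":0,"tz":0,"yaw":0},{"claw":0.45,"tx":0,"ty":0,"tz":0,"yaw":0}]' 30;  python3 -m jog '[{"claw":0.45,"tx":0,"ty":0,"tz":-0.04,"yaw":0},{"claw":0.45,"tx":0,"ty":0,"tz":-0.1,"yaw":0},{"claw":0.45,"tx":0,"ty":0,"tz":-0.15,"yaw":0},{"claw":0.45,"tx":0,"ty":0,"tz":-0.15,"yaw":0}]'|tail -2; python3 -m jog '[{"claw":0.45,"tx":0.05,"ty":-0.001,"tz":0,"yaw":-0.006},{"claw":0.45,"tx":0.11,"ty":-0.002,"tz":0,"yaw":-0.014},{"claw":0.45,"tx":0.18,"ty":-0.003,"tz":0,"yaw":-0.025},{"claw":0.45,"tx":0.25,"ty":-0.004,"tz":0,"yaw":-0.035},{"claw":0.45,"tx":0.32,"ty":-0.005,"tz":0,"yaw":-0.0427},{"claw":0.45,"tx":0.38,"ty":-0.006,"tz":0,"yaw":-0.0427},{"claw":0.45,"tx":0.42,"ty":-0.006,"tz":0,"yaw":-0.0427},{"claw":0.45,"tx":0.448,"ty":-0.006,"tz":0,"yaw":-0.0427},{"claw":0.45,"tx":0.448,"ty":-0.006,"tz":0,"yaw":-0.0427},{"claw":0.45,"tx":0.448,"ty":-0.006,"tz":0,"yaw":-0.0427}]'|tail -2; python3 -c "
from h import *
go(.58,.287,.0515,0)"
```

```text
clock: 34.57
eef_pos: [0.3576, 0.3146, 0.0501]
ee_rot: [0.998, -0.066, 0.0, -0.0]
wrist_force: [0.1, 0.7, -0.3]
finger_gap: 0.0639
grasp_force: 0.0
clock: 34.98
eef_pos: [0.3585, 0.3151, 0.0513]
ee_rot: [0.998, -0.066, 0.001, -0.001]
wrist_force: [-0.3, -0.9, 5.9]
finger_gap: 0.0486
grasp_force: 31.2
finger_gap: 0.0488
grasp_force: 31.4
finger_gap: 0.0482
grasp_force: 31.4
t [0.0017 0.0007 0.144 ] yaw 0.0004 mm [ 0.8  0.3 72. ] eef [0.5793 0.2873 0.1235] th 0.06 gap 0.0482 t 36.1
```

```bash
python3 -m jog '[{"claw":0.45,"tx":0.001,"ty":0.001,"tz":0.05,"yaw":0},{"claw":0.45,"tx":0.001,"ty":0.001,"tz":0.1,"yaw":0},{"claw":0.45,"tx":0.001,"ty":0.001,"tz":0.122,"yaw":0},{"claw":0.45,"tx":0.001,"ty":0.001,"tz":0.135,"yaw":0},{"claw":0.45,"tx":0.001,"ty":0.001,"tz":0.142,"yaw":0},{"claw":0.45,"tx":0.001,"ty":0.001,"tz":0.144,"yaw":0},{"claw":0.45,"tx":0.001,"ty":0.001,"tz":0.144,"yaw":0},{"claw":0.45,"tx":0.001,"ty":0.001,"tz":0.144,"yaw":0}]'; python3 -m jog '[{"claw":0.75,"tx":0,"ty":0,"tz":0,"yaw":0},{"claw":0.75,"tx":0,"ty":0,"tz":0,"yaw":0},{"claw":0.75,"tx":0,"ty":0,"tz":0,"yaw":0},{"claw":0.75,"tx":0,"ty":0,"tz":-0.04,"yaw":0},{"claw":0.75,"tx":0,"ty":0,"tz":-0.1,"yaw":0},{"claw":0.75,"tx":0,"ty":0,"tz":-0.18,"yaw":0},{"claw":0.75,"tx":0,"ty":0,"tz":-0.26,"yaw":0},{"claw":0.75,"tx":0,"ty":0,"tz":-0.34,"yaw":0},{"claw":0.75,"tx":0,"ty":0,"tz":-0.34,"yaw":0}]' |tail -2; python3 -c "
from h import *
i,W=cloud('wrist');placed(W)"; python3 -m jog '[{"claw":0.6,"tx":-0.25,"ty":0.69,"tz":0,"yaw":0},{"claw":0.6,"tx":-0.25,"ty":0.69,"tz":0,"yaw":0},{"claw":0.6,"tx":-0.25,"ty":0.69,"tz":0,"yaw":0},{"claw":0.6,"tx":-0.25,"ty":0.69,"tz":0,"yaw":0},{"claw":0.6,"tx":-0.25,"ty":0.69,"tz":0,"yaw":0},{"claw":0.6,"tx":-0.25,"ty":0.69,"tz":0,"yaw":0},{"claw":0.6,"tx":-0.25,"ty":0.69,"tz":0,"yaw":0},{"claw":0.6,"tx":-0.25,"ty":0.69,"tz":0,"yaw":0},{"claw":0.6,"tx":-0.25,"ty":0.69,"tz":0,"yaw":0},{"claw":0.6,"tx":-0.25,"ty":0.69,"tz":0,"yaw":0}]'|tail -1; python3 -m jog '[{"claw":0.6,"tx":0,"ty":0,"tz":0,"yaw":0},{"claw":0.6,"tx":0,"ty":0,"tz":0,"yaw":0},{"claw":0.6,"tx":0,"ty":0,"tz":0,"yaw":0}]'|tail -1; python3 -c "
from h import *
i,W=cloud('wrist'); save('w7.png',i); z=W[...,2]; hsv=cv2.cvtColor(i,cv2.COLOR_RGB2HSV)
k=(z>.106)&(z<.117)&(W[...,0]<.50)&(W[...,0]>.39)&(abs(W[...,1]+.07)<.06)&(hsv[...,1]>80); q=W[k]
r=cv2.minAreaRect(q[:,:2].astype(np.float32)); p=np.polyfit(q[:,0],q[:,1],1); print(len(q),r,p); go(.456,np.polyval(p,.456),.1,np.degrees(np.arctan(p[0])))
k=(z>.119)&(z<.15)&(hsv[...,0]>105)&(hsv[...,0]<130)&(hsv[...,1]>120); print('blue lid',k.sum(), cv2.minEnclosingCircle(W[k][:,:2].astype(np.float32)) if k.sum() else 0)"
```

```text
clock: 36.82
eef_pos: [0.5811, 0.2878, 0.0541]
ee_rot: [1.0, 0.001, 0.001, -0.0]
wrist_force: [-0.1, -0.2, -1.1]
finger_gap: 0.0484
grasp_force: 31.4
finger_gap: 0.0641
grasp_force: 0.0
placed [0.6222 0.1185 0.0695 0.0511 0.0978] z [0.0556 0.058  0.0595]
placed [0.6207 0.2055 0.0687 0.0502 0.0737] z [0.0563 0.058  0.0595]
placed [0.5806 0.2876 0.0699 0.05   0.1869] z [0.0564 0.058  0.0595]
placed [0.5395 0.2042 0.0699 0.0502 0.2403] z [0.0559 0.058  0.0595]
placed [5.39700e-01 1.19200e-01 5.07000e-02 7.01000e-02 8.99107e+01] z [0.0555 0.058  0.0594]
grasp_force: 0.0
grasp_force: 0.0
2718 ((0.4582113027572632, -0.07846496999263763), (0.09285687655210495, 0.019951336085796356), 17.411287307739258) [ 0.30474154 -0.2178705 ]
t [-1.000e-04  4.450e-02  2.445e-01] yaw -0.0928 mm [ -0.   22.3 122.3] eef [ 0.456  -0.0567  0.2223] th 0.24 gap 0.0512 t 38.8
blue lid 20314 ((0.5767421722412109, -0.07111802697181702), 0.08650604635477066)
```

View pics/w7.png

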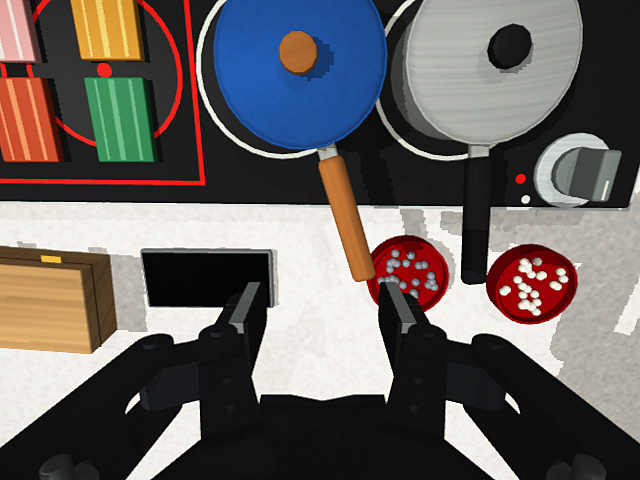

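All five slabs lie in the field. The blue pot sits right of its ring, with its handle at (347,215); I'll regrip the handle and slide the pot back about 20 mm.

```bash
python3 -m jog '[{"claw":0.6,"tx":0,"ty":0.0445,"tz":0,"yaw":-0.0928},{"claw":0.6,"tx":0,"ty":0.0445,"tz":0.03,"yaw":-0.0928},{"claw":0.6,"tx":0,"ty":0.0445,"tz":0.09,"yaw":-0.0928},{"claw":0.6,"tx":0,"ty":0.0445,"tz":0.15,"yaw":-0.0928},{"claw":0.6,"tx":0,"ty":0.0445,"tz":0.2,"yaw":-0.0928},{"claw":0.6,"tx":0,"ty":0.0445,"tz":0.23,"yaw":-0.0928},{"claw":0.6,"tx":0,"ty":0.0445,"tz":0.243,"yaw":-0.0928},{"claw":0.6,"tx":0,"ty":0.0445,"tz":0.243,"yaw":-0.0928},{"claw":0.6,"tx":0,"ty":0.0445,"tz":0.243,"yaw":-0.0928}]'; python3 -m jog '[{"claw":0.1,"tx":0,"ty":0,"tz":0,"yaw":0},{"claw":0.1,"tx":0,"ty":0,"tz":0,"yaw":0},{"claw":0.1,"tx":0,"ty":0,"tz":0,"yaw":0},{"claw":0.1,"tx":0,"ty":0,"tz":0,"yaw":0},{"claw":0.1,"tx":0,"ty":0,"tz":0,"yaw":0},{"claw":0.1,"tx":0,"ty":0,"tz":0,"yaw":0}]' 40; python3 -m jog '[{"claw":0.1,"tx":0.005,"ty":-0.01,"tz":0,"yaw":0},{"claw":0.1,"tx":0.01,"ty":-0.02,"tz":0,"yaw":0},{"claw":0.1,"tx":0.015,"ty":-0.03,"tz":0,"yaw":0},{"claw":0.1,"tx":0.019,"ty":-0.037,"tz":0,"yaw":0},{"claw":0.1,"tx":0.019,"ty":-0.037,"tz":0,"yaw":0},{"claw":0.1,"tx":0.019,"ty":-0.037,"tz":0,"yaw":0},{"claw":0.1,"tx":0.019,"ty":-0.037,"tz":0,"yaw":0}]'; python3 -m jog '[{"claw":0.6,"tx":0,"ty":0,"tz":0,"yaw":0},{"claw":0.6,"tx":0,"ty":0,"tz":0,"yaw":0},{"claw":0.6,"tx":0,"ty":0,"tz":0,"yaw":0},{"claw":0.6,"tx":0,"ty":0,"tz":-0.05,"yaw":0},{"claw":0.6,"tx":0,"ty":0,"tz":-0.12,"yaw":0},{"claw":0.6,"tx":0,"ty":0,"tz":-0.2,"yaw":0},{"claw":0.6,"tx":0,"ty":0,"tz":-0.2,"yaw":0},{"claw":0.6,"tx":0,"ty":0,"tz":-0.2,"yaw":0}]'|tail -2; python3 -c "
from h import *
go(.495,-.284,.22,-3); pots()"
```

```text
clock: 39.5
eef_pos: [0.4565, -0.0796, 0.1015]
ee_rot: [0.989, 0.147, 0.0, 0.0]
wrist_force: [0.5, 0.3, 0.3]
finger_gap: 0.051
grasp_force: 0.0
clock: 40.0
eef_pos: [0.4566, -0.0803, 0.1021]
ee_rot: [0.989, 0.146, 0.001, 0.0]
wrist_force: [-0.7, 2.2, 4.5]
finger_gap: 0.0185
grasp_force: 42.1
clock: 40.58
eef_pos: [0.461, -0.0615, 0.1023]
ee_rot: [0.989, 0.146, 0.001, 0.002]
wrist_force: [-0.5, -5.2, 5.5]
finger_gap: 0.0185
grasp_force: 42.1
finger_gap: 0.0514
grasp_force: 0.0
t [-0.0654  0.4483 -0.0318] yaw 0.1103 mm [-32.7 224.2 -15.9] eef [ 0.4614 -0.06    0.2036] th 16.85 gap 0.0514 t 41.2
```

```bash
python3 -m jog '[{"claw":0.45,"tx":-0.065,"ty":0.448,"tz":-0.03,"yaw":0.11},{"claw":0.45,"tx":-0.065,"ty":0.448,"tz":-0.03,"yaw":0.11},{"claw":0.45,"tx":-0.065,"ty":0.448,"tz":-0.03,"yaw":0.11},{"claw":0.45,"tx":-0.065,"ty":0.448,"tz":-0.03,"yaw":0.11},{"claw":0.45,"tx":-0.065,"ty":0.448,"tz":-0.03,"yaw":0.11},{"claw":0.45,"tx":-0.065,"ty":0.448,"tz":-0.03,"yaw":0.11},{"claw":0.45,"tx":-0.065,"ty":0.448,"tz":-0.03,"yaw":0.11},{"claw":0.45,"tx":-0.065,"ty":0.448,"tz":-0.03,"yaw":0.11},{"claw":0.45,"tx":-0.065,"ty":0.448,"tz":-0.03,"yaw":0.11},{"claw":0.45,"tx":-0.065,"ty":0.448,"tz":-0.03,"yaw":0.11}]'; python3 -c "
from h import *
i,W=pots(); i,W=cloud('wrist'); save('w8.png',i)
z=W[...,2]; k=(z>.085)&(z<.1)&(np.hypot(W[...,0]-.495,W[...,1]+.284)<.04); q=W[k]; r=cv2.minAreaRect(q[:,:2].astype(np.float32)); print(len(q),r,np.median(q[:,2])); go(*r[0],.08,-3)"
```

```text
clock: 42.13
eef_pos: [0.4926, -0.2816, 0.2146]
ee_rot: [1.0, -0.025, -0.001, -0.001]
wrist_force: [0.1, -0.4, 0.0]
finger_gap: 0.0383
grasp_force: 0.0
blue [ 0.5782 -0.0259] 0.0576 zmax 0.1472
steel [ 0.577  -0.1689] 0.0576 zmax 0.1485
833 ((0.4973192512989044, -0.28458359837532043), (0.013162470422685146, 0.04188309982419014), 87.60516357421875) 0.0936773656481462
t [0.009  0.0052 0.2711] yaw 0.0007 mm [  4.5   2.6 135.6] eef [ 0.4931 -0.2819  0.2156] th -2.88 gap 0.0385 t 42.2
```

View pics/w8.png

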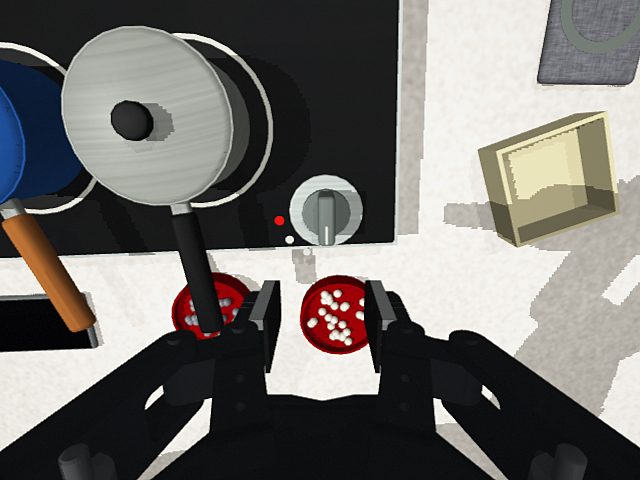

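The dial bar is at (326,215), upright in the image, and both pots are within 4 mm of their rings. Next: grip the dial, turn it and release.

```bash
python3 -m jog '[{"claw":0.45,"tx":0.009,"ty":0.005,"tz":0.06,"yaw":0},{"claw":0.45,"tx":0.009,"ty":0.005,"tz":0.13,"yaw":0},{"claw":0.45,"tx":0.009,"ty":0.005,"tz":0.19,"yaw":0},{"claw":0.45,"tx":0.009,"ty":0.005,"tz":0.24,"yaw":0},{"claw":0.45,"tx":0.009,"ty":0.005,"tz":0.265,"yaw":0},{"claw":0.45,"tx":0.009,"ty":0.005,"tz":0.277,"yaw":0},{"claw":0.45,"tx":0.009,"ty":0.005,"tz":0.277,"yaw":0},{"claw":0.45,"tx":0.009,"ty":0.005,"tz":0.277,"yaw":0}]'; python3 -m jog '[{"claw":0.05,"tx":0,"ty":0,"tz":0,"yaw":0},{"claw":0.05,"tx":0,"ty":0,"tz":0,"yaw":0},{"claw":0.05,"tx":0,"ty":0,"tz":0,"yaw":0},{"claw":0.05,"tx":0,"ty":0,"tz":0,"yaw":0},{"claw":0.05,"tx":0,"ty":0,"tz":0,"yaw":0},{"claw":0.05,"tx":0,"ty":0,"tz":0,"yaw":0}]' 25
```

```text
clock: 42.9
eef_pos: [0.4987, -0.2867, 0.079]
ee_rot: [1.0, -0.026, 0.001, 0.001]
wrist_force: [0.2, -1.2, 0.8]
finger_gap: 0.0387
grasp_force: 0.0
clock: 43.4
eef_pos: [0.4993, -0.2853, 0.08]
ee_rot: [1.0, -0.026, 0.002, -0.001]
wrist_force: [1.0, 5.7, 5.8]
finger_gap: 0.0131
grasp_force: 28.4
```

```bash
python3 -m jog '[{"claw":0.05,"tx":0,"ty":0,"tz":0,"yaw":0.03},{"claw":0.05,"tx":0,"ty":0,"tz":0,"yaw":0.06},{"claw":0.05,"tx":0,"ty":0,"tz":0,"yaw":0.09},{"claw":0.05,"tx":0,"ty":0,"tz":0,"yaw":0.12},{"claw":0.05,"tx":0,"ty":0,"tz":0,"yaw":0.15},{"claw":0.05,"tx":0,"ty":0,"tz":0,"yaw":0.18},{"claw":0.05,"tx":0,"ty":0,"tz":0,"yaw":0.21},{"claw":0.05,"tx":0,"ty":0,"tz":0,"yaw":0.21}]';python3 -m jog '[{"claw":0.05,"tx":0,"ty":0,"tz":0,"yaw":0.03},{"claw":0.05,"tx":0,"ty":0,"tz":0,"yaw":0.06},{"claw":0.05,"tx":0,"ty":0,"tz":0,"yaw":0.09},{"claw":0.05,"tx":0,"ty":0,"tz":0,"yaw":0.12},{"claw":0.05,"tx":0,"ty":0,"tz":0,"yaw":0.15},{"claw":0.05,"tx":0,"ty":0,"tz":0,"yaw":0.18},{"claw":0.05,"tx":0,"ty":0,"tz":0,"yaw":0.2},{"claw":0.05,"tx":0,"ty":0,"tz":0,"yaw":0.213},{"claw":0.05,"tx":0,"ty":0,"tz":0,"yaw":0.213},{"claw":0.05,"tx":0,"ty":0,"tz":0,"yaw":0.213}]'; python3 -c "
from h import *
print(sensors.get_state()['ft_torque'])"; python3 -m jog '[{"claw":0.45,"tx":0,"ty":0,"tz":0,"yaw":0},{"claw":0.45,"tx":0,"ty":0,"tz":0,"yaw":0},{"claw":0.45,"tx":0,"ty":0,"tz":0,"yaw":0},{"claw":0.45,"tx":0,"ty":0,"tz":-0.05,"yaw":0},{"claw":0.45,"tx":0,"ty":0,"tz":-0.12,"yaw":0},{"claw":0.45,"tx":0,"ty":0,"tz":-0.2,"yaw":0},{"claw":0.45,"tx":0,"ty":0,"tz":-0.28,"yaw":0},{"claw":0.45,"tx":0,"ty":0,"tz":-0.28,"yaw":0},{"claw":0.45,"tx":0,"ty":0,"tz":-0.28,"yaw":0}]'; python3 -c "
from h import *
i,W=pots(); save('top9.png',i); placed(W); i,W=cloud('wrist')
z=W[...,2]; k=(z>.085)&(z<.1)&(np.hypot(W[...,0]-.498,W[...,1]+.285)<.04); q=W[k]; r=cv2.minAreaRect(q[:,:2].astype(np.float32)); print(len(q),r)"
```

```text
clock: 44.07
eef_pos: [0.4988, -0.2866, 0.08]
ee_rot: [0.937, -0.349, 0.001, 0.0]
wrist_force: [-1.4, 2.8, 5.4]
finger_gap: 0.0133
grasp_force: 28.4
clock: 44.9
eef_pos: [0.4975, -0.2873, 0.08]
ee_rot: [0.771, -0.636, 0.0, 0.001]
wrist_force: [-4.4, 0.4, 7.3]
finger_gap: 0.0131
grasp_force: 28.6
[ 0.12094609  0.9140914  -0.06486506]
clock: 45.65
eef_pos: [0.4999, -0.2879, 0.2218]
ee_rot: [0.771, -0.637, 0.004, -0.0]
wrist_force: [-0.0, -0.3, -1.0]
finger_gap: 0.0382
grasp_force: 0.0
blue [ 0.5782 -0.0258] 0.0577 zmax 0.1495
steel [ 0.5771 -0.169 ] 0.0577 zmax 0.1475
placed [6.18700e-01 2.05900e-01 5.60000e-02 7.34000e-02 8.78847e+01] z [0.0551 0.0585 0.0614]
placed [6.19200e-01 1.17700e-01 5.37000e-02 7.05000e-02 8.90098e+01] z [0.0554 0.0587 0.0616]
placed [0.5793 0.2874 0.074  0.0563 1.1653] z [0.0549 0.0586 0.0614]
placed [0.5371 0.2019 0.0745 0.0528 0.4019] z [0.0547 0.0586 0.0614]
placed [5.36800e-01 1.18100e-01 5.03000e-02 7.08000e-02 8.97257e+01] z [0.0555 0.0584 0.0614]
827 ((0.4968548119068146, -0.2854681611061096), (0.013583949767053127, 0.041122470051050186), 10.644461631774902)
```

View pics/top9.png

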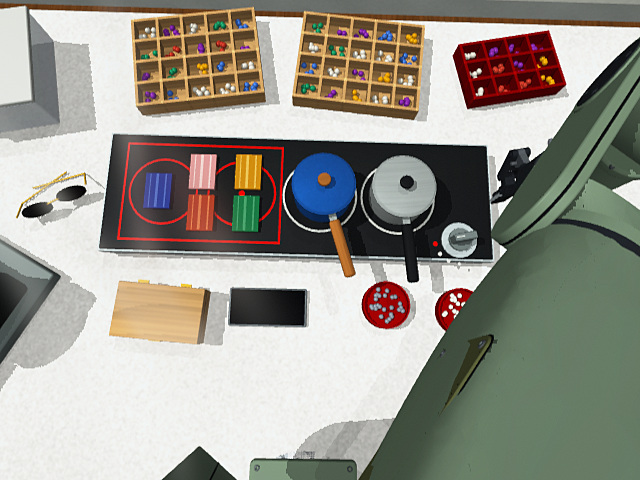

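The final view shows five slabs flat in the red field (158,190 to 248,213) and the pots on their rings at (323,188) and (403,186). The dial bar has turned about 79° to the side (460,239), which is about 1.39 rad.

```bash
python3 -c "
from bench import ticket
print(ticket.finish_job())"
```

```text
the job is handed in; nothing more can be done
None
```

The job is handed in: both pots measured within about 5 mm of a white ring centre, all five slabs present lie flat and apart in the red field, and the dial reads about 1.39 rad; the hand-in returned no verdict.

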